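# Swap the misplaced tin in the spice caddy for the salt shaker

### The job

A food tin has been put in the round spice caddy, hemmed in between the yellow-capped and the white-capped spice jar; it should come out and the salt shaker should have its place. First lift both jars out and stand them on the chopping board; then stand the tin on the middle of the round cork mat, then stand the salt shaker on the caddy place that the tin has left, and last put the jars back, each on the very place where it stood at the start. Keep everything upright, and do not shift the flat fish tin or the kitchen timer.

Things in the scene. Friction and masses are not known exactly. Their poses are not given: they have to be found in the camera images.
- caddy: Round pale wooden caddy, fixed: 182 mm across, rim 22 mm high, floor at z = 6 mm, middle post 40 mm across, its top at z = 68 mm. Six flat darker round marks on the floor are its places in a hexagon, 54 mm from the middle, 60 degrees apart, the first on the caddy's own +x axis (the tin's); three are empty. Origin: centre of the underside, on the worktop; z up.
- board: Rectangular brown wooden chopping board, 150 x 240 mm (own x by own y), 15 mm thick, lying flat and fixed, with a dark slot at either short end. Origin: centre of the underside, so the top is at z = 15 mm.
- mat: Round cork mat, 100 mm across, 6 mm thick, fixed. Origin: centre of the underside; the top is at z = 6 mm.
- tin: Small round food tin, upright, 57 mm diameter, 72 mm high, on the caddy's +x place; jars and post leave no room for fingers, but once both jars are away it can be gripped along the caddy's y axis, about 50 mm above the foot. Origin: centre of the underside; z up.
- yellow_jar: Spice jar with a yellow cap in the caddy, 45 mm diameter, 100 mm high; can be gripped by the cap, about 88 mm above the foot, one finger above the caddy's post. Stands on a place next to the tin's, 60 degrees to one side or the other (varies). Origin: centre of the underside; z up.
- white_jar: Spice jar with a white cap in the caddy, 47 mm diameter, 98 mm high, gripped like the yellow-capped one. Stands on the place on the other side of the tin. Origin: centre of the underside; z up.
- salt: Salt shaker with a grey domed top, 44 mm diameter, 90 mm high, standing alone on the worktop; grip about 50 mm above the foot. Origin: centre of the underside; z up.
- fish_tin: Flat oblong fish tin, 63 x 105 x 25 mm, lying on the worktop; to be left alone. Origin: centre of the underside.
- timer: White round kitchen timer, 69 mm across, 58 mm high, on the worktop; to be left alone. Origin: centre of the underside.

How it is judged (in metres and radians):
On the way, in this order (a step that is already met when the one before it is completed fails the run):
1. the two jars stand released on the board (x of yellow_jar in the frame of board between -0.07 and 0.07 m and y of yellow_jar in the frame of board between -0.115 and 0.115 m and z of yellow_jar in the frame of board between 0.009 and 0.021 m and angle between each of yellow_jar, white_jar's own z axis and vertical below 0.15 rad and x of white_jar in the frame of board between -0.07 and 0.07 m and y of white_jar in the frame of board between -0.115 and 0.115 m and z of white_jar in the frame of board between 0.009 and 0.021 m and contact force between each of yellow_jar, white_jar and the fingers below 0.2 N), for 0.2 s.
2. the tin stands released on the middle of the mat, both jars still on the board (x of yellow_jar in the frame of board between -0.07 and 0.07 m and y of yellow_jar in the frame of board between -0.115 and 0.115 m and z of yellow_jar in the frame of board between 0.009 and 0.021 m and angle between each of yellow_jar, white_jar, tin's own z axis and vertical below 0.15 rad and x of white_jar in the frame of board between -0.07 and 0.07 m and y of white_jar in the frame of board between -0.115 and 0.115 m and z of white_jar in the frame of board between 0.009 and 0.021 m and horizontal distance between tin and mat below 0.015 m and z of tin in the frame of mat between 0 and 0.012 m and contact force between tin and the fingers below 0.2 N), for 0.2 s.
3. the salt shaker stands released on the tin's former place, both jars still on the board (x of yellow_jar in the frame of board between -0.07 and 0.07 m and y of yellow_jar in the frame of board between -0.115 and 0.115 m and z of yellow_jar in the frame of board between 0.009 and 0.021 m and angle between each of yellow_jar, white_jar, tin, salt's own z axis and vertical below 0.15 rad and x of white_jar in the frame of board between -0.07 and 0.07 m and y of white_jar in the frame of board between -0.115 and 0.115 m and z of white_jar in the frame of board between 0.009 and 0.021 m and horizontal distance between tin and mat below 0.015 m and z of tin in the frame of mat between 0 and 0.012 m and x of salt in the frame of caddy between 0.042 and 0.066 m and y of salt in the frame of caddy between -0.012 and 0.012 m and z of salt in the frame of caddy between 0 and 0.012 m and contact force between salt and the fingers below 0.2 N), for 0.2 s.
At the end, for the whole second after the job is handed in: The tin stands upright on the mat within 15 mm of its middle, the salt shaker upright on the caddy's +x place within 12 mm along each caddy axis, the two jars upright within 15 mm of where each stood at the start; all released and at rest (horizontal distance between tin and mat below 0.015 m and z of tin in the frame of mat between 0 and 0.012 m and angle between each of tin, salt, yellow_jar, white_jar's own z axis and vertical below 0.15 rad and x of salt in the frame of caddy between 0.042 and 0.066 m and y of salt in the frame of caddy between -0.012 and 0.012 m and z of salt in the frame of caddy between 0 and 0.012 m and distance of each of yellow_jar, white_jar from where it was at the start of the episode below 0.015 m and contact force between each of tin, salt, yellow_jar, white_jar and the fingers below 0.2 N and linear speed of each of tin, salt, yellow_jar, white_jar below 0.02 m/s); the robot touches nothing.
It fails at once if the kitchen timer was shifted more than 15 mm (distance of timer from where it was at the start of the episode above 0.015 m).
It fails at once if the fish tin was shifted more than 15 mm (distance of fish_tin from where it was at the start of the episode above 0.015 m).
It fails at once if a thing was tipped more than 35 degrees (angle between any of tin, salt, yellow_jar, white_jar's own z axis and vertical above 0.61 rad).
It also fails if it takes over 134 s, if anything falls off the work surface, if the arm or the gripper's body presses on something with over 40 N, if the wrist force passes 120 N, or if a joint passes its speed limit or range.

### The arm

A 6-joint arm with a two-finger parallel gripper is mounted at the origin on a cart in front of the work surface, level with it; the furniture and walls round the work are solid. World frame = base frame: x ahead of the robot, y to its left, z up, the work surface at z = 0. Lengths are in mm, angles in rad, forces in N, time in s.
With the tool pointing down it reaches from about 300 to 875 mm from the base axis. Payload 4.2 kg.
Tool frame: the origin (TCP) lies between the finger pads; the fingertips stand tip_extent ahead of it and the grasp point (between the pads) lies 8 mm behind it (tip_extent is the distance from the TCP to the fingertips, in mm); z points along the fingers, y is the line along which they close (so a half turn about z gives the same grasp; the last joint's range is limited). The gripper opens to 85 mm and grips with 20 to 120 N. Pads are 22 mm wide; open, the fingers measure 114 mm over their backs; the gripper's body (76 mm by 85 mm) begins 54 mm behind the grasp point. The pads swing forward as they close: fully open they stand 13 mm farther back than shut.
Start: joints at [1.118, 0.32, 1.565, -0, 1.257, -0.02], TCP at [241.166, 521.995, 242.338] pointing down, gripper open.
Joint ranges: [-3.11, 3.11], [-0.84, 2.01], [0.21, 2.61], [-1.34, 4.49], [0.05, 2.63], [-2.56, 2.56]. Speed limits (rad/s): [2.57, 2.57, 3.14, 3.14, 3.14, 3.14].

### API

Orientations are given as a rotation vector (axis times angle).
In Python, from rig import * gives the robot as it stands. The module is installed in compiled form; this text tells all that it offers.
- The arm moves only by the shell command python3 -m jog 'ROWS' [FORCE]. ROWS is text: rows parted by semicolons, each of 7 numbers parted by spaces: the shift along the tool's x, y, z in units of 100 mm (1.0 is 100 mm), then the turn, a rotation vector about the tool's x, y, z in units of 45 degrees (1.0 is 45 degrees), then the opening, from -1 (shut) to 1 (fully open). A call has 1 to 12 rows; each row is the pose to reach, as a shift and turn from the pose commanded when the call began, along the tool's axes at that moment; what a row does not reach only later rows make up. A row lasts 1/12 s, in which the tool goes at most 41.7 mm and 7.16 degrees, less where a joint would pass 70% of its speed; a pose out of reach is approached as far as the arm can. A call with a number of a shift or a turn outside -1 to 1 is refused whole. A call with a gripper value outside its range is refused whole. The fingers move at their own pace and stop on an object; FORCE is the grip in N (left out, the last holds). Time passes only in rows, so rows that repeat a pose let the fingers close. It gives the time, the measured TCP pose, the force, the opening and the grip force at its end, in the units of the state.
- read_state(): the state, without advancing time (a new reading comes with each control period).
- snapshot(name): name is "scene" or "top"; returns a dict with "pixels" (384x512x3 uint8, red, green, blue), "mtx" (3x3 intrinsics, pixels), "R" (3x3) and "t" (3): a world point X has camera coordinates R X + t. Camera axes: x right, y down, z forward; pixel columns grow to the right and rows downward; lengths in mm; the calibration is good to about 2 mm. A picture is of the moment at which its call begins. There is no depth.
- close_job(): hands the job in; it is judged then, once.
The state is a dict: "clock": time; "qpos": joint angles; "joint_vel": joint speeds; "effort": joint torques, N m; "tool_pos": TCP position; "ee_rot": TCP orientation; "contact_force": force on the tool from outside, world axes, zero at the start; "torque": the same for the moment, N m; "grip_width": finger opening in mm; "grasp_force": force on a finger pad.
Only numpy, scipy, OpenCV 4.12 (cv2) and the standard library are available. Lean on these libraries where they do the work, as an engineer would, in place of code of your own. Each camera call takes 0.05 s, during which the arm holds its last target. There are 200 camera calls.

## Working session

There is one attempt and no reset: what is moved stays moved. The work goes in short steps, Python scripts to look and compute and a shell command to move; the robot and the scene stay as the last step left them, time stands still between calls to the robot, and variables do not carry over. Pictures are saved under pics/ and viewed, at most 16 in all, crops included, and the job is handed in when it is done.

```bash
mkdir -p pics; python3 - <<'E'
from rig import *
import cv2
s=read_state(); print(s)
for n in("scene","top"):
    d=snapshot(n); cv2.imwrite(f"pics/{n}0.png",cv2.resize(d["pixels"][:,:,::-1],(800,600),interpolation=cv2.INTER_CUBIC)); print(n,d["mtx"],d["R"],d["t"])
E
```

```text
{'clock': 0.0, 'qpos': array([ 1.11801152e+00,  3.20313887e-01,  1.56572660e+00, -1.61088373e-05,
        1.25740620e+00, -1.99696500e-02]), 'joint_vel': array([-0.00088551, -0.00158874, -0.00018676,  0.00072399, -0.00150743,
       -0.0006552 ]), 'effort': array([-1.00443773e-03, -4.15525496e+01, -2.34161800e+01,  1.00578762e-05,
        8.29551980e-03,  5.33225636e-05]), 'tool_pos': array([240.94855555, 521.55183979, 241.45115698]), 'ee_rot': array([-6.74472322e-01, -3.06790631e+00,  2.83658143e-03]), 'contact_force': array([ 0.37844859, -0.04322719, -0.02732506]), 'torque': array([ 0.00801462, -0.03582069, -0.02394414]), 'grasp_force': 0.0, 'grip_width': 85.275903442047}
scene [[453.59070545   0.         254.20056408]
 [  0.         453.59070545 192.399756  ]
 [  0.           0.           1.        ]] [[ 0.5603065  -0.82827907  0.00322482]
 [-0.61435328 -0.41819701 -0.66908991]
 [ 0.55554178  0.37291425 -0.74317447]] [-284.1596614   363.87348636  975.26367926]
top [[487.54900834   0.         260.52775976]
 [  0.         487.54900834 192.04179891]
 [  0.           0.           1.        ]] [[ 0.33884369 -0.94076298  0.01224627]
 [-0.84444177 -0.30983859 -0.43694181]
 [ 0.41485305  0.13771372 -0.8994064 ]] [-157.82369454  446.01407995 1560.36807948]
```

View pics/scene0.png

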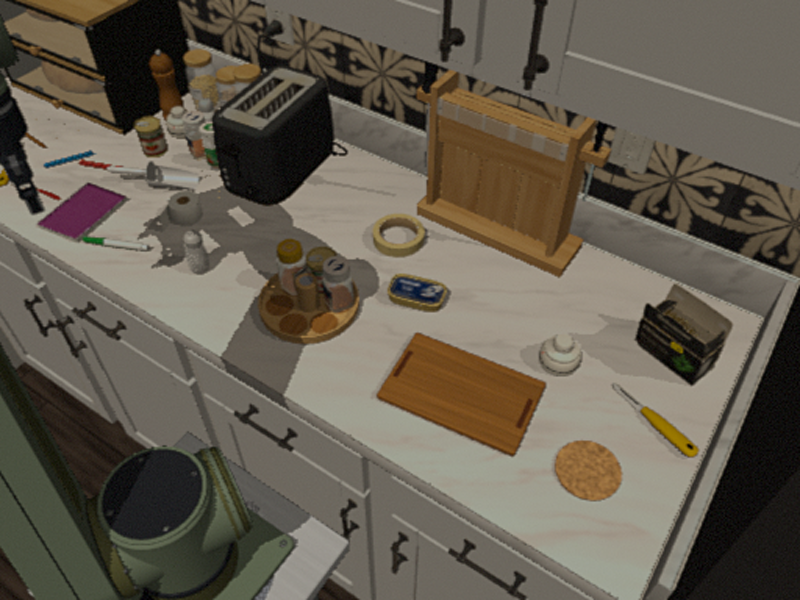

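View pics/top0.png

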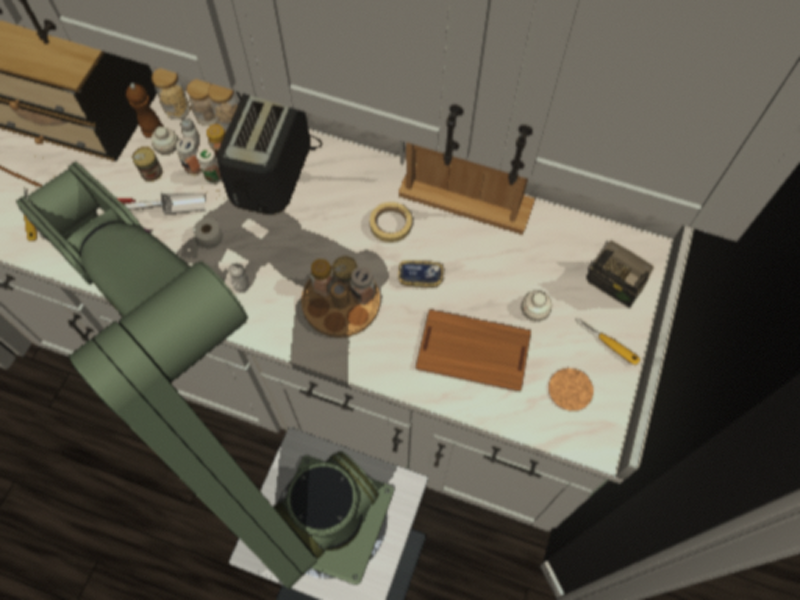

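```bash
cat >h.py <<'E'
from rig import *
import cv2, numpy as np
from scipy.optimize import least_squares
def crop(n,x0,y0,w,h,k,out):
    im=snapshot(n)["pixels"][y0:y0+h,x0:x0+w,::-1]
    im=cv2.resize(im,None,fx=k,fy=k,interpolation=cv2.INTER_CUBIC)
    for x in range((x0+9)//10*10,x0+w,10):
        cv2.line(im,((x-x0)*k,0),((x-x0)*k,8),(0,0,255),1); cv2.putText(im,str(x),((x-x0)*k,20),0,.4,(0,0,255))
    for y in range((y0+9)//10*10,y0+h,10):
        cv2.line(im,(0,(y-y0)*k),(8,(y-y0)*k),(0,0,255),1); cv2.putText(im,str(y),(10,(y-y0)*k+4),0,.4,(0,0,255))
    cv2.imwrite(f"pics/{out}.png",im)
E
python3 - <<'E'
from h import *
crop("scene",110,135,130,92,6,"s1"); crop("scene",235,205,170,125,4,"s2")
crop("top",140,155,115,70,6,"t1"); crop("top",250,175,140,95,5,"t2")
E
```

```text
(no output)
```

View pics/s1.png

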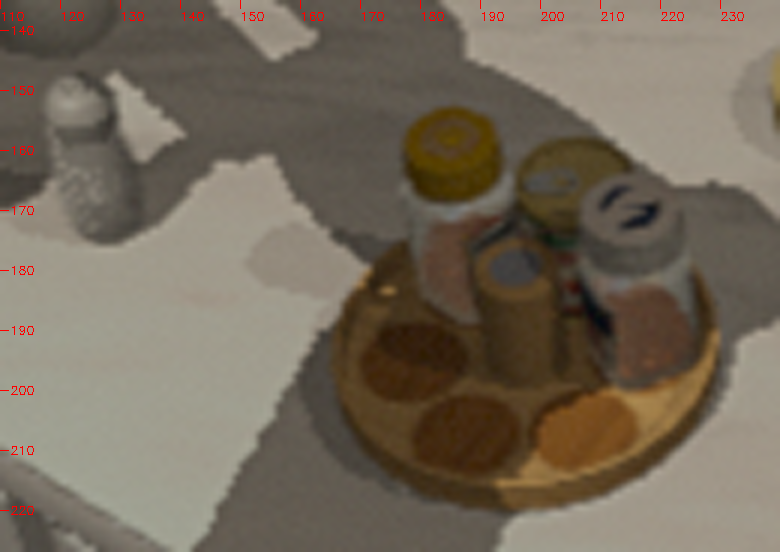

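View pics/s2.png

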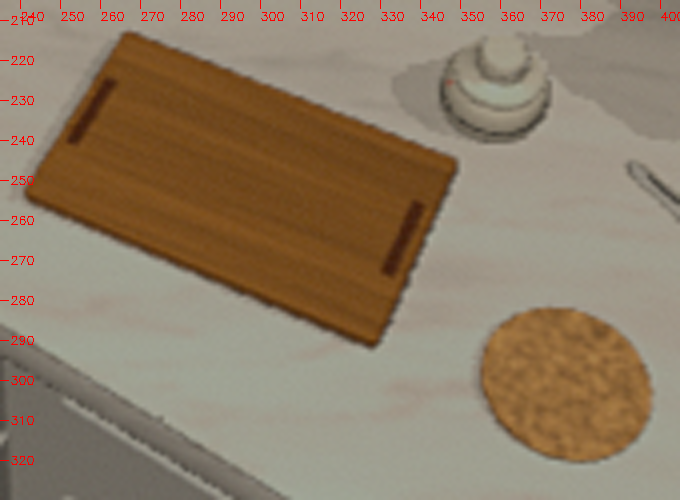

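View pics/t1.png

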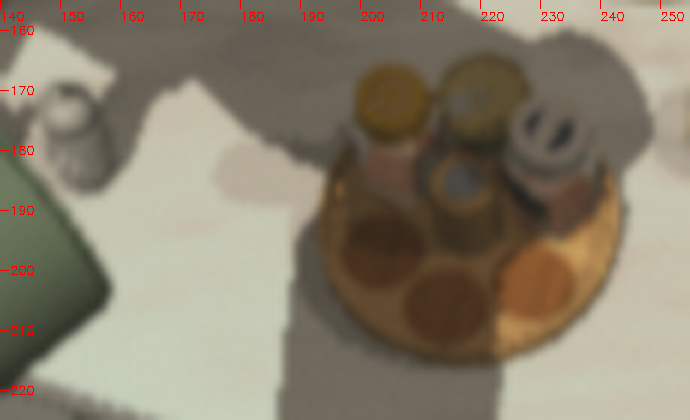

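View pics/t2.png

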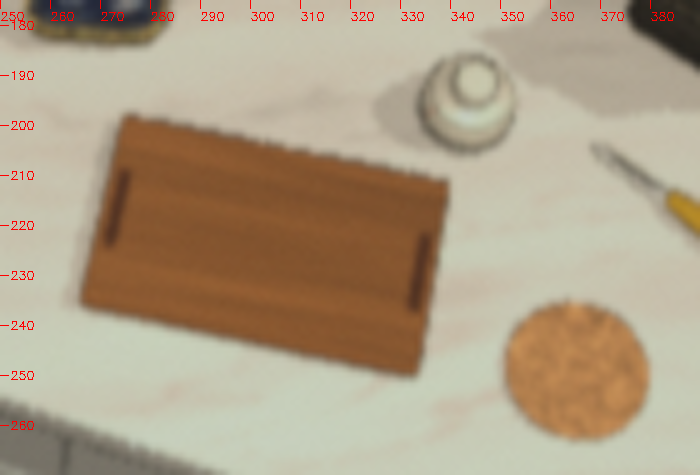

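```bash
cat >>h.py <<'E'
def cams():
    return {n:snapshot(n) for n in("scene","top")}
def proj(c,X):
    q=np.atleast_2d(X)@c["R"].T+c["t"]; q=q@c["mtx"].T; return q[:,:2]/q[:,2:]
def back(c,p,z):
    d=c["R"].T@np.linalg.solve(c["mtx"],[p[0],p[1],1]); o=-c["R"].T@c["t"]; return o+d*(z-o[2])/d[2]
def tri(C,a,b):
    f=lambda X: np.r_[proj(C["scene"],X)[0]-a,proj(C["top"],X)[0]-b]
    r=least_squares(f,[400,100,50.]); return r.x,np.sqrt(2*r.cost)
E
cat >m1.py <<'E'
from h import *
np.set_printoptions(precision=1,suppress=True)
C=cams()
S1=lambda x,y:np.array([x/6+110-.5,y/6+135-.5]);T1=lambda x,y:np.array([x/6+140-.5,y/6+155-.5])
S2=lambda x,y:np.array([x/4+235-.5,y/4+205-.5]);T2=lambda x,y:np.array([x/5+250-.5,y/5+175-.5])
F0=lambda x,y:np.array([x,y])/1.5625-.5
P=dict(salttop=(S1(77,85),T1(68,95),88),yel=(S1(452,135),T1(393,97),100),whi=(S1(633,205),T1(550,130),98),tin=(S1(574,183),T1(484,94),72),
post=(S1(515,265),T1(462,180),68),mk1=(S1(413,362),T1(385,252),6),mk2=(S1(467,434),T1(447,308),6),mk3=(S1(586,429),T1(536,285),6),
b1=(S2(127,32),T2(125,115),15),b2=(S2(457,160),T2(448,181),15),b3=(S2(376,341),T2(415,374),15),b4=(S2(28,194),T2(82,303),15),
mat=(S2(566,385),T2(577,370),6),timerknob=(S2(505,42),T2(473,82),58),fish=(F0(420,287),F0(422,271),25),saltfoot=(S1(107,225),T1(91,180),0))
for k,(a,b,z) in P.items():
    X,e=tri(C,a,b); print(k,"tri",X,"err %.2f"%e,"| at z",z,back(C["scene"],a,z)[:2],back(C["top"],b,z)[:2])
# caddy fit: marks + post
def f(p):
    r=[]
    for i,k in enumerate(["mk1","mk2","mk3","post"]):
        th=p[2]+i*np.pi/3
        X=[p[0]+54*np.cos(th),p[1]+54*np.sin(th),6] if i<3 else [p[0],p[1],68]
        r+=[proj(C["scene"],X)[0]-P[k][0],proj(C["top"],X)[0]-P[k][1]]
    return np.ravel(r)
X,_=tri(C,*P["post"][:2]); m=tri(C,*P["mk1"][:2])[0]
r=least_squares(f,[X[0],X[1],np.arctan2(m[1]-X[1],m[0]-X[0])]); print("caddy",r.x,"mk1 deg",np.degrees(r.x[2]),"cost",r.cost,r.fun)
for i in range(6):
    th=r.x[2]+i*np.pi/3; print(i,r.x[:2]+54*np.array([np.cos(th),np.sin(th)]))
E
python3 m1.py
```

```text
salttop tri [423.2 394.6  94.7] err 0.45 | at z 88 [426.9 401.1] [427.3 397. ]
yel tri [478.9 209.4 116.7] err 0.27 | at z 100 [491.9 222.1] [486.  214.6]
whi tri [492.8 117.7 111.9] err 0.45 | at z 98 [504.1 126.6] [498.3 121.5]
tin tri [516.8 172.1  76.7] err 0.23 | at z 72 [519.9 175.4] [519.6 173. ]
post tri [461.2 163.1  74.3] err 0.04 | at z 68 [465.7 167.4] [463.9 164.8]
mk1 tri [426.8 203.6  14.6] err 0.07 | at z 6 [431.9 209.4] [430.5 205.8]
mk2 tri [406.5 154.5  14.4] err 0.26 | at z 6 [411.9 159.7] [409.  156.8]
mk3 tri [437.7 109.7  17.1] err 0.33 | at z 6 [445.2 116. ] [441.4 112.5]
b1 tri [509.8 -37.5  17.5] err 0.09 | at z 15 [511.7 -36.5] [510.8 -37. ]
b2 tri [ 539.9 -270.    17.3] err 0.09 | at z 15 [ 541.7 -269.6] [ 540.8 -269.8]
b3 tri [ 393.  -288.5   19.2] err 0.40 | at z 15 [ 395.9 -288.1] [ 393.7 -287.9]
b4 tri [365.3 -56.6  14.5] err 0.35 | at z 15 [365.5 -57. ] [364.2 -56.2]
mat tri [ 438.9 -392.8    4.6] err 0.02 | at z 6 [ 438.  -392.9] [ 438.4 -392.7]
timerknob tri [ 588.2 -266.2   84.6] err 1.14 | at z 58 [ 612.1 -261.9] [ 600.  -264.4]
fish tri [590.    9.   34.9] err 0.45 | at z 25 [598.7  13.5] [594.   11.3]
saltfoot tri [413.  390.4  10.3] err 0.35 | at z 0 [419.8 399.3] [416.1 394.6]
caddy [464.2 165.3   2.2] mk1 deg 127.74316242626031 cost 1.3623349713869652 [ 0.2  0.4 -0.5 -0.4  0.2  0.5 -0.1 -0.5 -0.1  0.4 -0.5 -0.8  0.3  0.6
 -0.1 -0.1]
0 [431.2 208. ]
1 [410.7 158. ]
2 [443.8 115.3]
3 [497.3 122.6]
4 [517.7 172.5]
5 [484.7 215.2]
```

```bash
cat >go.py <<'E'
import sys; from h import *
from scipy.spatial.transform import Rotation as Ro
def go(x,y,z,c):
    s=read_state(); R=Ro.from_rotvec(s["ee_rot"]).as_matrix(); a=np.radians(c)
    yt=np.array([np.cos(a),np.sin(a),0]); T=np.c_[np.cross(yt,[0,0,-1.]),yt,[0,0,-1.]]
    rv=Ro.from_matrix(R.T@T).as_rotvec()/(np.pi/4)
    print("at",s["tool_pos"].round(1),"close %.1f"%np.degrees(np.arctan2(R[1,1],R[0,1])),"q6 %.2f"%s["qpos"][5],"t %.1f"%s["clock"],"w %.1f g %.1f"%(s["grip_width"],s["grasp_force"]),
     "shift",(R.T@(np.array([x,y,z])-s["tool_pos"])/100).round(3),"turn",rv.round(3),flush=True)
a=list(map(float,sys.argv[1:])); go(*a)
E
python3 go.py 484.7 215.2 190 67.7
```

```text
at [241.1 522.  242.2] close 65.2 q6 -0.02 t 0.4 w 85.5 g 0.0 shift [-3.498 -1.763  0.522] turn [-0.    -0.    -0.055]
```

```bash
python3 -m jog '-0.875 -0.44 0.13 0 0 0 1;-0.875 -0.44 0.13 0 0 0 1;-0.875 -0.44 0.13 0 0 0 1' 40
python3 -m jog '-0.875 -0.44 0.13 0 0 0 1;-0.875 -0.44 0.13 0 0 0 1;-0.875 -0.44 0.13 0 0 0 1'
python3 -m jog '-0.875 -0.44 0.13 0 0 0 1;-0.875 -0.44 0.13 0 0 0 1;-0.875 -0.44 0.13 0 0 0 1'
python3 -m jog '-0.875 -0.44 0.13 0 0 0 1;-0.875 -0.44 0.13 0 0 0 1;-0.875 -0.44 0.13 0 0 -0.055 1;-0.875 -0.44 0.13 0 0 -0.055 1;-0.875 -0.44 0.13 0 0 -0.055 1;-0.875 -0.44 0.13 0 0 -0.055 1'
python3 go.py 484.7 215.2 86 67.7; python3 - <<'E'
from h import *
crop("scene",150,115,100,80,7,"s3")
E
```

```text
clock: 0.65
tool_pos: [303.6, 441.9, 228.6]
ee_rot: [0.676, 3.067, -0.005]
contact_force: [-0.1, -0.5, 0.5]
grip_width: 85.5
grasp_force: 0.0
clock: 0.9
tool_pos: [364.9, 365.1, 215.7]
ee_rot: [0.678, 3.067, -0.004]
contact_force: [-0.2, 0.4, -0.6]
grip_width: 85.6
grasp_force: 0.0
clock: 1.15
tool_pos: [426.1, 288.6, 202.8]
ee_rot: [0.678, 3.067, -0.003]
contact_force: [0.0, 0.4, 0.3]
grip_width: 85.1
grasp_force: 0.0
clock: 1.65
tool_pos: [484.6, 216.0, 190.4]
ee_rot: [-0.609, -3.082, -0.001]
contact_force: [0.7, 0.4, 0.4]
grip_width: 85.7
grasp_force: 0.0
at [484.6 216.  190.4] close 67.7 q6 -0.78 t 1.6 w 85.7 g 0.0 shift [-0.004 -0.008  1.044] turn [ 0.001 -0.001 -0.001]
```

View pics/s3.png

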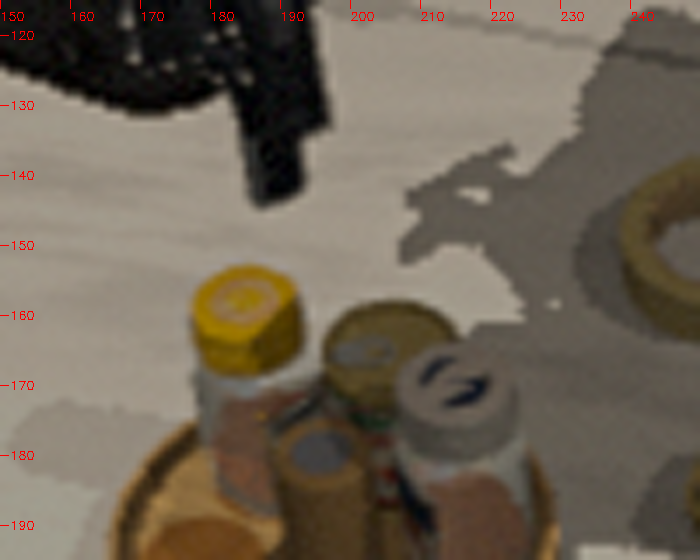

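Yellow cap at about (184,160), inner finger tip at (189,142), above and on the post side as wanted. Descend and close.

```bash
python3 -m jog '0 -0.005 0.3 0 0 0 1;0 -0.005 0.6 0 0 0 1;0 -0.005 0.8 0 0 0 1;0 -0.005 0.8 0 0 0 1'
python3 -m jog '0 0 0.12 0 0 0 1;0 0 0.24 0 0 0 1;0 0 0.24 0 0 0 1'
python3 -m jog '0 0 0 0 0 0 0.2;0 0 0 0 0 0 0;0 0 0 0 0 0 -0.2;0 0 0 0 0 0 -0.3;0 0 0 0 0 0 -0.4;0 0 0 0 0 0 -0.5;0 0 0 0 0 0 -0.6;0 0 0 0 0 0 -0.6' 35
python3 go.py 484.7 215.2 86 67.7
```

```text
clock: 2.03
tool_pos: [481.4, 215.1, 106.8]
ee_rot: [-0.604, -3.076, 0.007]
contact_force: [-0.4, -0.2, 0.1]
grip_width: 85.3
grasp_force: 0.0
clock: 2.28
tool_pos: [483.9, 215.7, 85.9]
ee_rot: [-0.606, -3.081, 0.001]
contact_force: [0.7, 0.2, -0.9]
grip_width: 85.7
grasp_force: 0.0
clock: 2.95
tool_pos: [485.5, 215.3, 87.7]
ee_rot: [0.608, 3.08, 0.002]
contact_force: [-1.1, -0.0, 6.4]
grip_width: 43.6
grasp_force: 34.6
at [485.5 215.3  87.7] close 67.7 q6 -0.79 t 3.0 w 43.6 g 34.6 shift [ 0.008 -0.004  0.017] turn [ 0.002  0.002 -0.001]
```

```bash
python3 -m jog '0 0 -0.2 0 0 0 -0.6;0 0 -0.4 0 0 0 -0.6;0 0 -0.65 0 0 0 -0.6;0 0 -0.65 0 0 0 -0.6'
python3 -m jog '0 0 -0.3 0 0 0 -0.6;0 0 -0.6 0 0 0 -0.6;0 0 -0.6 0 0 0 -0.6;0 0 -0.6 0 0 0 -0.6'
python3 go.py 445.3 -103.5 205 67.7
```

```text
clock: 3.28
tool_pos: [487.4, 216.0, 155.7]
ee_rot: [0.607, 3.075, 0.008]
contact_force: [1.4, 1.0, -0.6]
grip_width: 42.9
grasp_force: 35.7
clock: 3.62
tool_pos: [485.5, 215.2, 212.3]
ee_rot: [0.608, 3.08, 0.003]
contact_force: [0.3, -0.9, -2.4]
grip_width: 43.5
grasp_force: 35.8
at [485.5 215.2 212.3] close 67.7 q6 -0.79 t 3.6 w 43.5 g 35.8 shift [-0.839 -3.101  0.067] turn [ 0.003  0.003 -0.001]
```

```bash
python3 -m jog '-0.05 -0.2 0 0 0 0 -0.6;-0.13 -0.48 0 0 0 0 -0.6;-0.21 -0.775 0 0 0 0 -0.6'
python3 -m jog '-0.07 -0.26 0 0 0 0 -0.6;-0.14 -0.52 0 0 0 0 -0.6;-0.21 -0.775 0 0 0 0 -0.6'
python3 -m jog '-0.07 -0.26 0 0 0 0 -0.6;-0.14 -0.52 0 0 0 0 -0.6;-0.21 -0.775 0 0 0 0 -0.6'
python3 -m jog '-0.07 -0.26 0 0 0 0 -0.6;-0.14 -0.52 0 0 0 0 -0.6;-0.18 -0.68 0 0 0 0 -0.6;-0.21 -0.775 0 0 0 0 -0.6;-0.21 -0.775 0 0 0 0 -0.6;-0.21 -0.775 0 0 0 0 -0.6'
python3 go.py 445.3 -103.5 97 67.7; python3 - <<'E'
from h import *
crop("scene",210,130,150,115,5,"s4")
E
```

```text
clock: 3.87
tool_pos: [473.6, 134.7, 209.1]
ee_rot: [-0.604, -3.079, 0.002]
contact_force: [0.0, -1.2, -1.3]
grip_width: 43.0
grasp_force: 35.8
clock: 4.12
tool_pos: [463.2, 54.3, 209.3]
ee_rot: [-0.607, -3.078, 0.002]
contact_force: [0.6, -0.0, -1.7]
grip_width: 43.4
grasp_force: 35.8
clock: 4.37
tool_pos: [453.2, -25.2, 209.3]
ee_rot: [-0.607, -3.078, 0.001]
contact_force: [0.1, -0.4, -0.5]
grip_width: 43.6
grasp_force: 35.8
clock: 4.87
tool_pos: [444.4, -103.4, 210.3]
ee_rot: [-0.609, -3.08, -0.001]
contact_force: [0.4, 0.8, -0.7]
grip_width: 43.5
grasp_force: 35.8
at [ 444.4 -103.4  210.3] close 67.6 q6 -1.43 t 4.9 w 43.5 g 35.8 shift [-0.012  0.002  1.133] turn [ 0.001 -0.003 -0.002]
```

View pics/s4.png

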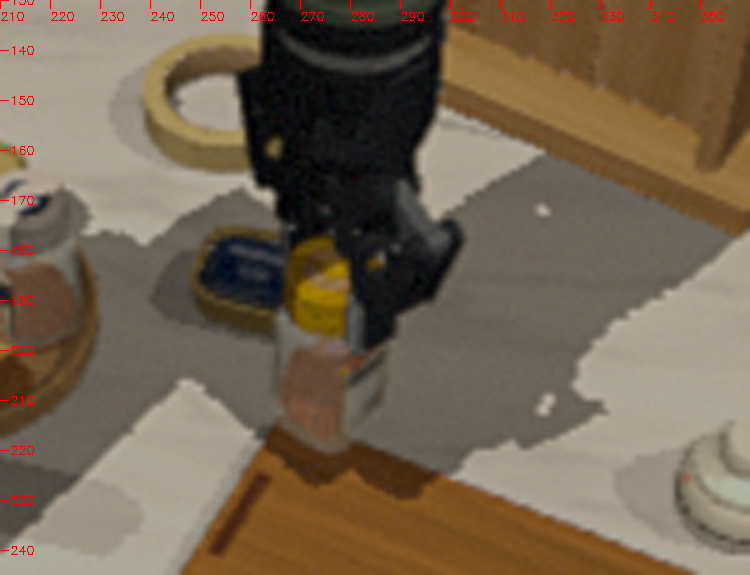

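Yellow jar hangs upright at (275,200), no collision. Lower it.

```bash
python3 -m jog '0 0 0.3 0 0 0 -0.6;0 0 0.6 0 0 0 -0.6;0 0 0.85 0 0 0 -0.6;0 0 0.95 0 0 0 -0.6;0 0 0.95 0 0 0 -0.6'
python3 -m jog '0 0 0.08 0 0 0 -0.6;0 0 0.14 0 0 0 -0.6;0 0 0.18 0 0 0 -0.6;0 0 0.18 0 0 0 -0.6;0 0 0.18 0 0 0 -0.6'
```

```text
clock: 5.33
tool_pos: [442.9, -101.9, 113.7]
ee_rot: [-0.604, -3.076, -0.001]
contact_force: [-0.1, 0.4, -1.4]
grip_width: 43.3
grasp_force: 35.7
clock: 5.75
tool_pos: [445.1, -103.7, 98.5]
ee_rot: [0.608, 3.082, 0.0]
contact_force: [-0.6, 0.8, -2.2]
grip_width: 43.6
grasp_force: 35.8
```

```bash
python3 -m jog '0 0 0.015 0 0 0 -0.6;0 0 0.015 0 0 0 -0.6;0 0 0.015 0 0 0 -0.6'
python3 -m jog '0 0 0 0 0 0 -0.2;0 0 0 0 0 0 0.2;0 0 0 0 0 0 0.6;0 0 0 0 0 0 1;0 0 0 0 0 0 1;0 0 0 0 0 0 1;0 0 0 0 0 0 1;0 0 0 0 0 0 1'
python3 -m jog '0 0 -0.3 0 0 0 1;0 0 -0.6 0 0 0 1;0 0 -1 0 0 0 1;0 0 -1 0 0 0 1'
python3 go.py 497.3 122.6 200 -52.3
```

```text
clock: 6.0
tool_pos: [445.0, -103.8, 97.0]
ee_rot: [0.608, 3.082, 0.0]
contact_force: [0.5, -0.2, -1.7]
grip_width: 43.4
grasp_force: 35.8
clock: 6.67
tool_pos: [444.9, -103.7, 96.8]
ee_rot: [0.608, 3.082, 0.0]
contact_force: [0.5, 0.0, 0.8]
grip_width: 85.7
grasp_force: 0.0
clock: 7.0
tool_pos: [448.9, -104.8, 203.4]
ee_rot: [0.605, 3.069, -0.001]
contact_force: [1.0, 1.0, 0.5]
grip_width: 85.0
grasp_force: 0.0
at [ 448.9 -104.8  203.4] close 67.7 q6 -1.44 t 7.0 w 85.0 g 0.0 shift [0.416 2.287 0.033] turn [0.02  0.008 2.666]
```

```bash
python3 -m jog '0.125 0.764 0 0 0 0 1;0.125 0.764 0 0 0 0 1;0.125 0.764 0 0 0 0 1'
python3 -m jog '0.125 0.764 0 0 0 0 1;0.125 0.764 0 0 0 0 1;0.125 0.764 0 0 0 0 1'
python3 -m jog '0.125 0.764 0 0 0 0 1;0.125 0.764 0 0 0 0 1;0.125 0.764 0 0 0 0 1'
python3 -m jog '0 0 0 0 0 0.889 1;0 0 0 0 0 0.889 1;0 0 0 0 0 0.889 1;0 0 0 0 0 0.889 1;0 0 0 0 0 0.889 1;0 0 0 0 0 0.889 1'
python3 -m jog '0 0 0 0 0 0.889 1;0 0 0 0 0 0.889 1;0 0 0 0 0 0.889 1;0 0 0 0 0 0.889 1;0 0 0 0 0 0.889 1;0 0 0 0 0 0.889 1'
python3 -m jog '0 0 0 0 0 0.889 1;0 0 0 0 0 0.889 1;0 0 0 0 0 0.889 1;0 0 0 0 0 0.889 1;0 0 0 0 0 0.889 1;0 0 0 0 0 0.889 1;0 0 0 0 0 0.889 1;0 0 0 0 0 0.889 1'
python3 go.py 497.3 122.6 84 -52.3;python3 - <<'E'
from h import *
crop("scene",150,110,190,140,4,"s5")
E
```

```text
clock: 7.25
tool_pos: [463.4, -24.3, 197.1]
ee_rot: [0.602, 3.082, 0.005]
contact_force: [-0.7, 0.5, -0.2]
grip_width: 85.4
grasp_force: 0.0
clock: 7.5
tool_pos: [481.1, 51.3, 196.8]
ee_rot: [0.601, 3.082, 0.004]
contact_force: [-0.4, -0.8, 0.5]
grip_width: 85.2
grasp_force: 0.0
clock: 7.75
tool_pos: [498.7, 126.5, 196.7]
ee_rot: [0.602, 3.082, 0.005]
contact_force: [0.6, -0.9, -0.3]
grip_width: 85.6
grasp_force: 0.0
clock: 8.25
tool_pos: [497.0, 121.4, 196.5]
ee_rot: [-1.633, -2.684, 0.001]
contact_force: [-0.4, -0.1, -0.3]
grip_width: 85.5
grasp_force: 0.0
clock: 8.75
tool_pos: [497.0, 121.3, 196.5]
ee_rot: [2.452, 1.963, -0.001]
contact_force: [0.3, -0.1, -0.2]
grip_width: 85.2
grasp_force: 0.0
clock: 9.42
tool_pos: [497.1, 121.7, 196.6]
ee_rot: [2.972, 1.017, -0.001]
contact_force: [0.1, 0.3, -0.5]
grip_width: 85.3
grasp_force: 0.0
at [497.1 121.7 196.6] close -52.2 q6 1.13 t 9.4 w 85.3 g 0.0 shift [ 0.008 -0.006  1.126] turn [0.    0.001 0.001]
```

View pics/s5.png

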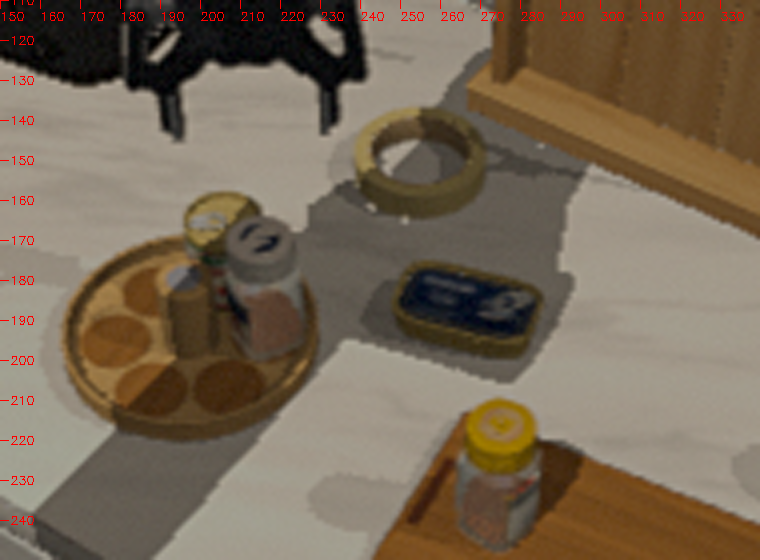

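Yellow jar stands on the board at (272,237); fingers at (193,144)/(230,142) straddle the white cap (214,167).

```bash
python3 -m jog '0 0 0.3 0 0 0 1;0 0 0.6 0 0 0 1;0 0 0.9 0 0 0 1;0 0 0.9 0 0 0 1'
python3 -m jog '0.008 -0.006 0.12 0 0 0 1;0.008 -0.006 0.21 0 0 0 1;0.008 -0.006 0.21 0 0 0 1'
python3 -m jog '0 0 0 0 0 0 0.2;0 0 0 0 0 0 0;0 0 0 0 0 0 -0.2;0 0 0 0 0 0 -0.3;0 0 0 0 0 0 -0.4;0 0 0 0 0 0 -0.5;0 0 0 0 0 0 -0.6;0 0 0 0 0 0 -0.6' 35
python3 go.py 497.3 122.6 84 -52.3
python3 -m jog '0 0 -0.2 0 0 0 -0.6;0 0 -0.4 0 0 0 -0.6;0 0 -0.65 0 0 0 -0.6;0 0 -0.65 0 0 0 -0.6'
python3 -m jog '0 0 -0.3 0 0 0 -0.6;0 0 -0.6 0 0 0 -0.6;0 0 -0.6 0 0 0 -0.6;0 0 -0.6 0 0 0 -0.6;0 0 -0.6 0 0 0 -0.6'
python3 go.py 459.5 -212.6 210 -52.3
```

```text
clock: 9.8
tool_pos: [493.3, 121.4, 102.0]
ee_rot: [-2.972, -1.016, 0.018]
contact_force: [-1.3, -0.4, -0.3]
grip_width: 85.3
grasp_force: 0.0
clock: 10.05
tool_pos: [497.0, 123.3, 85.3]
ee_rot: [-2.973, -1.015, 0.003]
contact_force: [-1.1, -0.3, -0.3]
grip_width: 85.3
grasp_force: 0.0
clock: 10.72
tool_pos: [498.2, 123.7, 87.0]
ee_rot: [2.973, 1.014, 0.004]
contact_force: [0.4, -1.4, 6.7]
grip_width: 45.5
grasp_force: 37.4
at [498.2 123.7  87. ] close -52.3 q6 1.13 t 10.7 w 45.5 g 37.4 shift [-0.014  0.003  0.03 ] turn [ 0.001 -0.003 -0.001]
clock: 11.05
tool_pos: [500.1, 124.1, 155.1]
ee_rot: [2.973, 1.014, 0.014]
contact_force: [1.0, 0.9, -0.3]
grip_width: 45.2
grasp_force: 37.3
clock: 11.47
tool_pos: [496.7, 123.3, 209.7]
ee_rot: [-2.973, -1.014, 0.003]
contact_force: [-0.2, 0.2, -1.9]
grip_width: 45.2
grasp_force: 37.4
at [496.7 123.3 209.7] close -52.3 q6 1.13 t 11.5 w 45.2 g 37.4 shift [-2.347e+00  2.432e+00 -1.000e-03] turn [-0.001  0.002 -0.001]
```

```bash
python3 -m jog '-0.2 0.2 -0.2 0 0 0 -0.6;-0.45 0.46 -0.2 0 0 0 -0.6;-0.7 0.72 -0.2 0 0 0 -0.6;-0.782 0.811 -0.2 0 0 0 -0.6'
python3 -m jog '-0.25 0.26 0 0 0 0 -0.6;-0.5 0.52 0 0 0 0 -0.6;-0.782 0.811 0 0 0 0 -0.6'
python3 -m jog '-0.25 0.26 0 0 0 0 -0.6;-0.5 0.52 0 0 0 0 -0.6;-0.7 0.72 0 0 0 0 -0.6;-0.782 0.811 0 0 0 0 -0.6;-0.782 0.811 0 0 0 0 -0.6;-0.782 0.811 0 0 0 0 -0.6'
python3 -m jog '0 0 0.3 0 0 0 -0.6;0 0 0.6 0 0 0 -0.6;0 0 0.9 0 0 0 -0.6;0 0 1 0 0 0 -0.6;0 0 1 0 0 0 -0.6;0 0 1 0 0 0 -0.6'
python3 go.py 459.5 -212.6 97 -52.3
```

```text
clock: 11.8
tool_pos: [483.3, 8.3, 229.0]
ee_rot: [2.974, 1.011, -0.007]
contact_force: [-0.6, 0.6, -1.6]
grip_width: 45.1
grasp_force: 37.5
clock: 12.05
tool_pos: [471.5, -101.1, 228.8]
ee_rot: [-2.97, -1.015, 0.005]
contact_force: [0.3, -0.4, -1.8]
grip_width: 45.3
grasp_force: 37.4
clock: 12.55
tool_pos: [459.8, -211.9, 229.4]
ee_rot: [-2.971, -1.011, 0.002]
contact_force: [0.8, -0.4, -1.9]
grip_width: 45.2
grasp_force: 37.4
clock: 13.05
tool_pos: [461.0, -211.6, 131.1]
ee_rot: [-2.972, -1.016, -0.0]
contact_force: [-0.3, 1.1, -0.4]
grip_width: 45.4
grasp_force: 37.4
at [ 461.  -211.6  131.1] close -52.3 q6 0.46 t 13.1 w 45.4 g 37.4 shift [-0.018 -0.001  0.341] turn [-0.    -0.     0.001]
```

```bash
python3 -m jog '0 0 0.15 0 0 0 -0.6;0 0 0.26 0 0 0 -0.6;0 0 0.32 0 0 0 -0.6;0 0 0.34 0 0 0 -0.6;0 0 0.34 0 0 0 -0.6;0 0 0.34 0 0 0 -0.6'
```

```text
clock: 13.55
tool_pos: [461.2, -212.7, 97.8]
ee_rot: [2.972, 1.014, 0.002]
contact_force: [0.2, 0.4, -0.5]
grip_width: 45.0
grasp_force: 37.5
```

```bash
python3 -m jog '0 0 0.015 0 0 0 -0.6;0 0 0.015 0 0 0 -0.6;0 0 0.015 0 0 0 -0.6'
python3 -m jog '0 0 0 0 0 0 -0.2;0 0 0 0 0 0 0.2;0 0 0 0 0 0 0.6;0 0 0 0 0 0 1;0 0 0 0 0 0 1;0 0 0 0 0 0 1;0 0 0 0 0 0 1;0 0 0 0 0 0 1'
python3 go.py 459.5 -212.6 97 -52.3
python3 -m jog '0 0 -0.3 0 0 0 1;0 0 -0.6 0 0 0 1;0 0 -1 0 0 0 1;0 0 -1 0 0 0 1;0 0 -1 0 0 0 1;0 0 -1 0 0 0 1'
python3 go.py 518 173 190 -82.3
```

```text
clock: 13.8
tool_pos: [461.1, -212.8, 96.0]
ee_rot: [2.972, 1.013, 0.002]
contact_force: [-0.9, -1.1, 2.8]
grip_width: 44.9
grasp_force: 37.8
clock: 14.47
tool_pos: [460.4, -212.4, 95.2]
ee_rot: [-2.973, -1.014, 0.0]
contact_force: [0.6, 0.6, -0.4]
grip_width: 85.6
grasp_force: 0.0
at [ 460.4 -212.4   95.2] close -52.3 q6 0.46 t 14.5 w 85.6 g 0.0 shift [-0.008 -0.004 -0.018] turn [-0.     0.    -0.001]
clock: 14.97
tool_pos: [460.0, -212.2, 194.9]
ee_rot: [-2.973, -1.014, 0.001]
contact_force: [-0.0, 0.3, -0.9]
grip_width: 85.6
grasp_force: 0.0
at [ 460.  -212.2  194.9] close -52.3 q6 0.46 t 15.0 w 85.6 g 0.0 shift [ 2.813 -2.695  0.05 ] turn [-0.001  0.     0.666]
```

```bash
python3 -m jog '0.938 -0.898 0 0 0 0 1;0.938 -0.898 0 0 0 0 1;0.938 -0.898 0 0 0 0 1;0.938 -0.898 0 0 0 0 1'
python3 -m jog '0.938 -0.898 0 0 0 0 1;0.938 -0.898 0 0 0 0 1;0.938 -0.898 0 0 0 0 1;0.938 -0.898 0 0 0 0 1'
python3 -m jog '0.938 -0.898 0 0 0 0.666 1;0.938 -0.898 0 0 0 0.666 1;0.938 -0.898 0 0 0 0.666 1;0.938 -0.898 0 0 0 0.666 1;0.938 -0.898 0 0 0 0.666 1;0.938 -0.898 0 0 0 0.666 1;0.938 -0.898 0 0 0 0.666 1'
python3 go.py 518 173 48 -82.3;python3 - <<'E'
from h import *
crop("scene",110,100,240,160,3,"s6")
E
```

```text
clock: 15.3
tool_pos: [479.0, -78.9, 193.4]
ee_rot: [-2.967, -1.019, 0.004]
contact_force: [0.1, -0.4, 0.0]
grip_width: 85.5
grasp_force: 0.0
clock: 15.63
tool_pos: [499.1, 49.2, 193.7]
ee_rot: [-2.968, -1.02, 0.002]
contact_force: [-0.4, -0.3, 0.2]
grip_width: 85.5
grasp_force: 0.0
clock: 16.22
tool_pos: [518.0, 172.1, 193.9]
ee_rot: [3.133, 0.213, -0.004]
contact_force: [-0.9, 0.1, 0.3]
grip_width: 85.3
grasp_force: 0.0
at [518.  172.1 193.9] close -82.2 q6 1.73 t 16.2 w 85.3 g 0.0 shift [ 0.006 -0.011  1.459] turn [0.001 0.004 0.002]
```

View pics/s6.png

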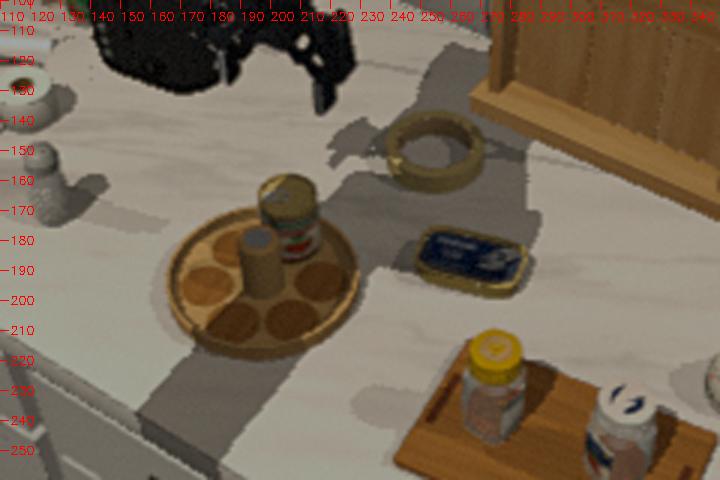

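Both jars stand on the board (275,228 and 318,245); the tin is free. Descend on it.

```bash
python3 -m jog '0.006 -0.01 0.25 0 0 0 1;0.006 -0.01 0.5 0 0 0 1;0.006 -0.01 0.7 0 0 0 1;0.006 -0.01 0.8 0 0 0 1;0.006 -0.01 0.8 0 0 0 1'
python3 -m jog '0 0 0.2 0 0 0 1;0 0 0.4 0 0 0 1;0 0 0.55 0 0 0 1;0 0 0.65 0 0 0 1;0 0 0.65 0 0 0 1;0 0 0.65 0 0 0 1'
python3 -m jog '0 0 0 0 0 0 0.5;0 0 0 0 0 0 0.3;0 0 0 0 0 0 0.2;0 0 0 0 0 0 0.1;0 0 0 0 0 0 0;0 0 0 0 0 0 -0.1;0 0 0 0 0 0 -0.2;0 0 0 0 0 0 -0.2' 35
python3 go.py 518 173 48 -82.3
python3 -m jog '0 0 -0.2 0 0 0 -0.2;0 0 -0.4 0 0 0 -0.2;0 0 -0.7 0 0 0 -0.2;0 0 -1 0 0 0 -0.2;0 0 -1 0 0 0 -0.2;0 0 -1 0 0 0 -0.2'
python3 go.py 438.3 -392.8 148 -82.3
```

```text
clock: 16.68
tool_pos: [517.5, 172.5, 113.0]
ee_rot: [3.133, 0.21, -0.008]
contact_force: [-0.4, -0.3, -0.0]
grip_width: 85.3
grasp_force: 0.0
clock: 17.18
tool_pos: [519.6, 173.8, 50.9]
ee_rot: [-3.134, -0.211, -0.001]
contact_force: [0.2, 0.6, 0.0]
grip_width: 85.4
grasp_force: 0.0
clock: 17.85
tool_pos: [519.9, 173.9, 51.7]
ee_rot: [-3.134, -0.211, -0.004]
contact_force: [-0.2, -1.0, 6.7]
grip_width: 56.7
grasp_force: 37.6
at [519.9 173.9  51.7] close -82.3 q6 1.74 t 17.9 w 56.7 g 37.6 shift [-0.02   0.007  0.037] turn [-0.    -0.003  0.   ]
clock: 18.35
tool_pos: [519.7, 174.2, 151.8]
ee_rot: [-3.133, -0.211, -0.006]
contact_force: [-1.7, -0.5, -4.1]
grip_width: 56.4
grasp_force: 38.6
at [519.7 174.2 151.8] close -82.3 q6 1.74 t 18.4 w 56.4 g 38.6 shift [-1.566  5.51   0.027] turn [-0.001 -0.005 -0.   ]
```

```bash
python3 -m jog '0 0 -0.3 0 0 0 -0.2;0 0 -0.6 0 0 0 -0.2;0 0 -0.6 0 0 0 -0.2'
python3 -m jog '-0.05 0.2 0 0 0 0 -0.2;-0.12 0.45 0 0 0 0 -0.2;-0.2 0.7 0 0 0 0 -0.2;-0.261 0.918 0 0 0 0 -0.2'
python3 -m jog '-0.087 0.306 0 0 0 0 -0.2;-0.174 0.612 0 0 0 0 -0.2;-0.261 0.918 0 0 0 0 -0.2'
python3 -m jog '-0.087 0.306 0 0 0 0 -0.2;-0.174 0.612 0 0 0 0 -0.2;-0.261 0.918 0 0 0 0 -0.2'
python3 -m jog '-0.087 0.306 0 0 0 0 -0.2;-0.174 0.612 0 0 0 0 -0.2;-0.261 0.918 0 0 0 0 -0.2'
python3 -m jog '-0.087 0.306 0 0 0 0 -0.2;-0.174 0.612 0 0 0 0 -0.2;-0.261 0.918 0 0 0 0 -0.2'
python3 -m jog '-0.087 0.306 0 0 0 0 -0.2;-0.174 0.612 0 0 0 0 -0.2;-0.22 0.8 0 0 0 0 -0.2;-0.261 0.918 0 0 0 0 -0.2;-0.261 0.918 0 0 0 0 -0.2;-0.261 0.918 0 0 0 0 -0.2;-0.261 0.918 0 0 0 0 -0.2'
python3 go.py 438.8 -392.8 52 -82.3
```

```text
clock: 18.6
tool_pos: [521.0, 174.5, 213.9]
ee_rot: [-3.133, -0.211, -0.011]
contact_force: [1.9, 0.8, -0.7]
grip_width: 56.9
grasp_force: 38.9
clock: 18.93
tool_pos: [503.5, 78.1, 207.8]
ee_rot: [3.134, 0.211, -0.008]
contact_force: [-0.2, -0.2, -1.7]
grip_width: 56.2
grasp_force: 38.9
clock: 19.18
tool_pos: [490.1, -16.2, 207.8]
ee_rot: [-3.134, -0.212, 0.007]
contact_force: [-0.4, -0.3, -2.1]
grip_width: 56.6
grasp_force: 38.9
clock: 19.43
tool_pos: [476.5, -110.6, 207.9]
ee_rot: [-3.133, -0.211, 0.006]
contact_force: [0.6, 0.6, -1.6]
grip_width: 56.7
grasp_force: 38.9
clock: 19.68
tool_pos: [463.0, -204.9, 207.8]
ee_rot: [-3.132, -0.21, 0.006]
contact_force: [0.6, -0.0, -2.4]
grip_width: 56.8
grasp_force: 38.9
clock: 19.93
tool_pos: [449.6, -299.2, 207.7]
ee_rot: [-3.131, -0.21, 0.005]
contact_force: [-0.1, 0.7, -3.1]
grip_width: 56.5
grasp_force: 38.9
clock: 20.52
tool_pos: [437.4, -391.5, 209.3]
ee_rot: [-3.132, -0.212, 0.002]
contact_force: [0.5, 0.3, -2.9]
grip_width: 56.3
grasp_force: 38.9
at [ 437.4 -391.5  209.3] close -82.3 q6 0.69 t 20.5 w 56.3 g 38.9 shift [0.014 0.019 1.573] turn [-0.003  0.001  0.001]
```

```bash
python3 -m jog '0.014 0.015 0.3 0 0 0 -0.2;0.014 0.015 0.6 0 0 0 -0.2;0.014 0.015 0.9 0 0 0 -0.2;0.014 0.015 1 0 0 0 -0.2;0.014 0.015 1 0 0 0 -0.2'
python3 -m jog '0 0 0.2 0 0 0 -0.2;0 0 0.4 0 0 0 -0.2;0 0 0.5 0 0 0 -0.2;0 0 0.55 0 0 0 -0.2;0 0 0.56 0 0 0 -0.2;0 0 0.56 0 0 0 -0.2;0 0 0.56 0 0 0 -0.2'
```

```text
clock: 20.93
tool_pos: [438.0, -391.7, 107.6]
ee_rot: [-3.129, -0.213, 0.007]
contact_force: [-0.5, 0.6, -2.8]
grip_width: 56.6
grasp_force: 38.8
clock: 21.52
tool_pos: [439.9, -394.8, 55.6]
ee_rot: [3.133, 0.211, 0.003]
contact_force: [-0.4, -0.6, -2.5]
grip_width: 56.6
grasp_force: 38.8
```

```bash
python3 -m jog '0 0.01 0.02 0 0 0 -0.2;0 0.01 0.035 0 0 0 -0.2;0 0.01 0.043 0 0 0 -0.2;0 0.01 0.043 0 0 0 -0.2'
python3 -m jog '0 0 0 0 0 0 0.1;0 0 0 0 0 0 0.3;0 0 0 0 0 0 0.6;0 0 0 0 0 0 1;0 0 0 0 0 0 1;0 0 0 0 0 0 1;0 0 0 0 0 0 1;0 0 0 0 0 0 1'
python3 go.py 438.8 -392.8 52 -82.3
python3 -m jog '0 0 -0.3 0 0 0 1;0 0 -0.6 0 0 0 1;0 0 -1 0 0 0 1;0 0 -1 0 0 0 1'
python3 -m jog '0 0 -0.4 0 0 0 1;0 0 -0.5 0 0 0 1;0 0 -0.5 0 0 0 1;0 0 -0.5 0 0 0 1;0 0 -0.5 0 0 0 1'
python3 go.py 421 397 190 -82.3; python3 - <<'E'
from h import *
C=cams(); a=C["scene"]["pixels"][130:186,90:150]; b=C["top"]["pixels"][150:206,125:185]; m=C["scene"]["pixels"][215:327,300:410]
f=lambda i,k:cv2.resize(i[:,:,::-1],None,fx=k,fy=k,interpolation=cv2.INTER_CUBIC)
A=np.hstack([f(a,5),f(b,5)]); B=np.hstack([f(m,2),f(C["top"]["pixels"][190:290,300:420],2)[:224]]) if 0 else f(m,2)
out=np.zeros((510,600,3),np.uint8); out[:280]=A; out[284:508,:220]=B
t=f(C["top"]["pixels"][190:290,310:420],2); out[284:484,240:460]=t
cv2.imwrite("pics/m7.png",out)
E
```

```text
clock: 21.85
tool_pos: [439.8, -395.9, 51.7]
ee_rot: [3.133, 0.21, 0.002]
contact_force: [-1.4, 0.8, 5.2]
grip_width: 56.3
grasp_force: 39.8
clock: 22.52
tool_pos: [439.3, -395.2, 49.9]
ee_rot: [-3.134, -0.211, 0.0]
contact_force: [-0.6, 0.7, -0.2]
grip_width: 85.3
grasp_force: 0.0
at [ 439.3 -395.2   49.9] close -82.3 q6 0.68 t 22.5 w 85.3 g 0.0 shift [-0.002 -0.025 -0.021] turn [-0.  0. -0.]
clock: 22.85
tool_pos: [442.5, -398.2, 157.5]
ee_rot: [3.124, 0.21, 0.015]
contact_force: [1.2, -1.9, 0.1]
grip_width: 85.3
grasp_force: 0.0
clock: 23.27
tool_pos: [438.6, -394.6, 198.3]
ee_rot: [-3.132, -0.211, 0.003]
contact_force: [-0.2, 0.1, -0.6]
grip_width: 85.2
grasp_force: 0.0
at [ 438.6 -394.6  198.3] close -82.3 q6 0.68 t 23.3 w 85.2 g 0.0 shift [ 0.885 -7.869  0.1  ] turn [-0.003  0.002 -0.   ]
```

View pics/m7.png

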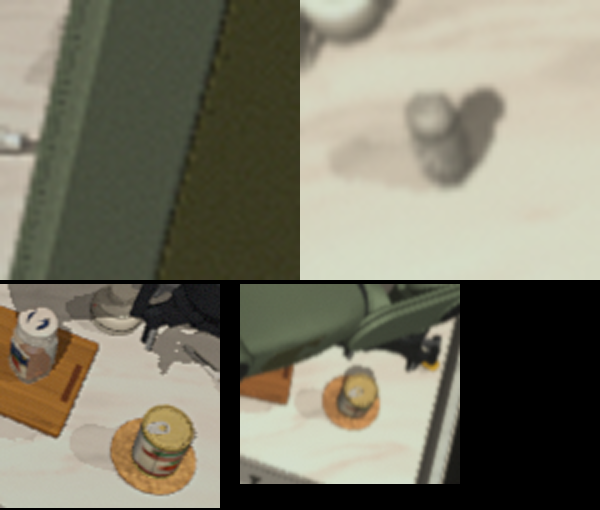

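```bash
python3 - <<'E'
from h import *
C=cams()
for n,p,z in [("scene",(107/6+109.5,219/6+134.5),0),("top",(143/5+124.5,161/5+149.5),0),("scene",(80/6+109.5,107/6+134.5),75),("top",(130/5+124.5,114/5+149.5),75)]: print(n,z,back(C[n],p,z).round(1))
E
```

```text
scene 0 [422.9 402.3   0. ]
top 0 [424.6 405.    0. ]
scene 75 [425.2 401.3  75. ]
top 75 [425.3 400.1  75. ]
```

```bash
python3 -m jog '0.116 -0.99 0 0 0 0 1;0.116 -0.99 0 0 0 0 1;0.116 -0.99 0 0 0 0 1'
python3 -m jog '0.116 -0.99 0 0 0 0 1;0.116 -0.99 0 0 0 0 1;0.116 -0.99 0 0 0 0 1'
python3 -m jog '0.116 -0.99 0 0 0 0 1;0.116 -0.99 0 0 0 0 1;0.116 -0.99 0 0 0 0 1'
python3 -m jog '0.116 -0.99 0 0 0 0 1;0.116 -0.99 0 0 0 0 1;0.116 -0.99 0 0 0 0 1'
python3 -m jog '0.116 -0.99 0 0 0 0 1;0.116 -0.99 0 0 0 0 1;0.116 -0.99 0 0 0 0 1'
python3 -m jog '0.116 -0.99 0 0 0 0 1;0.116 -0.99 0 0 0 0 1;0.116 -0.99 0 0 0 0 1'
python3 -m jog '0.116 -0.99 0 0 0 0 1;0.116 -0.99 0 0 0 0 1;0.116 -0.99 0 0 0 0 1'
python3 -m jog '0.116 -0.99 0 0 0 0 1;0.116 -0.99 0 0 0 0 1;0.116 -0.99 0 0 0 0 1;0.116 -0.99 0 0 0 0 1;0.116 -0.99 0 0 0 0 1'
python3 go.py 424.5 402 42 -82.3; python3 - <<'E'
from h import *
C=cams(); print(back(C["top"],(132,150),25),back(C["scene"],(118,133),25))
crop("scene",90,80,110,110,5,"s8")
E
```

```text
clock: 23.72
tool_pos: [436.2, -291.6, 198.9]
ee_rot: [-3.13, -0.212, 0.004]
contact_force: [-1.5, 0.5, -0.3]
grip_width: 85.2
grasp_force: 0.0
clock: 23.97
tool_pos: [434.6, -192.0, 199.4]
ee_rot: [-3.132, -0.213, 0.003]
contact_force: [-0.5, -0.1, 0.0]
grip_width: 85.7
grasp_force: 0.0
clock: 24.22
tool_pos: [433.0, -92.7, 199.6]
ee_rot: [-3.132, -0.214, 0.002]
contact_force: [-0.1, -0.6, 0.4]
grip_width: 85.5
grasp_force: 0.0
clock: 24.47
tool_pos: [431.7, 6.8, 199.7]
ee_rot: [-3.133, -0.214, 0.001]
contact_force: [0.4, -1.3, -0.3]
grip_width: 85.3
grasp_force: 0.0
clock: 24.72
tool_pos: [430.4, 106.7, 199.8]
ee_rot: [-3.133, -0.215, -0.001]
contact_force: [0.3, -0.7, -0.8]
grip_width: 85.6
grasp_force: 0.0
clock: 24.97
tool_pos: [428.8, 206.8, 199.8]
ee_rot: [-3.132, -0.215, -0.001]
contact_force: [1.4, -0.9, 0.1]
grip_width: 85.6
grasp_force: 0.0
clock: 25.22
tool_pos: [427.1, 306.8, 199.6]
ee_rot: [-3.132, -0.215, -0.001]
contact_force: [-0.1, 0.4, -0.1]
grip_width: 85.3
grasp_force: 0.0
clock: 25.63
tool_pos: [424.9, 402.4, 199.0]
ee_rot: [3.133, 0.214, -0.002]
contact_force: [-0.4, -0.3, -0.2]
grip_width: 85.5
grasp_force: 0.0
at [424.9 402.4 199. ] close -82.2 q6 2.17 t 25.6 w 85.5 g 0.0 shift [-3.00e-03  1.00e-03  1.57e+00] turn [0.002 0.001 0.002]
[508.2329486  525.94230051  25.        ] [513.65358274 525.85856878  25.        ]
```

View pics/s8.png

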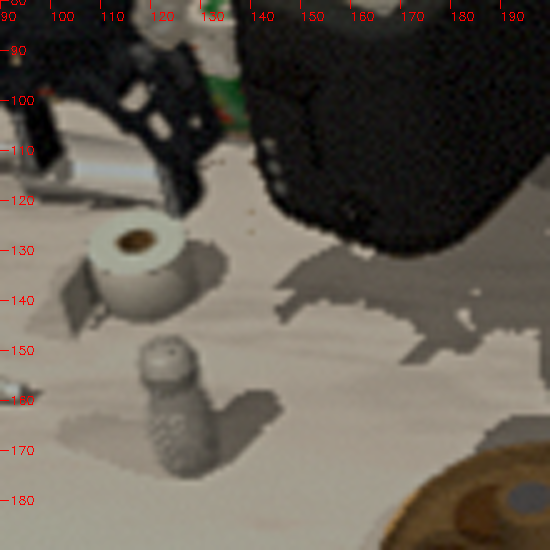

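Salt (foot at (127,170)) is upright and free; the pot is 150 mm away. Descend and grip.

```bash
python3 -m jog '0 0 0.25 0 0 0 1;0 0 0.5 0 0 0 1;0 0 0.75 0 0 0 1;0 0 0.9 0 0 0 1;0 0 0.9 0 0 0 1;0 0 0.9 0 0 0 1'
python3 -m jog '0 0 0.2 0 0 0 1;0 0 0.4 0 0 0 1;0 0 0.55 0 0 0 1;0 0 0.66 0 0 0 1;0 0 0.66 0 0 0 1;0 0 0.66 0 0 0 1'
python3 -m jog '0 0 0 0 0 0 0.5;0 0 0 0 0 0 0.3;0 0 0 0 0 0 0.1;0 0 0 0 0 0 -0.1;0 0 0 0 0 0 -0.3;0 0 0 0 0 0 -0.4;0 0 0 0 0 0 -0.5;0 0 0 0 0 0 -0.6;0 0 0 0 0 0 -0.6;0 0 0 0 0 0 -0.6' 30
python3 go.py 424.5 402 42 -82.3
python3 -m jog '0 0 -0.2 0 0 0 -0.6;0 0 -0.4 0 0 0 -0.6;0 0 -0.7 0 0 0 -0.6;0 0 -1 0 0 0 -0.6;0 0 -1 0 0 0 -0.6;0 0 -1 0 0 0 -0.6'
python3 go.py 519 173.8 143 -82.3
```

```text
clock: 26.28
tool_pos: [425.4, 400.8, 109.9]
ee_rot: [3.134, 0.209, -0.001]
contact_force: [0.2, 0.5, 0.5]
grip_width: 85.3
grasp_force: 0.0
clock: 26.78
tool_pos: [425.8, 402.3, 44.9]
ee_rot: [-3.134, -0.21, -0.002]
contact_force: [-0.6, 1.2, 0.2]
grip_width: 85.4
grasp_force: 0.0
clock: 27.62
tool_pos: [425.7, 402.3, 45.1]
ee_rot: [-3.134, -0.211, -0.002]
contact_force: [-0.2, -1.8, 5.4]
grip_width: 38.6
grasp_force: 29.8
at [425.7 402.3  45.1] close -82.3 q6 2.17 t 27.6 w 38.6 g 29.8 shift [-0.012  0.002  0.031] turn [-0.001 -0.002 -0.   ]
clock: 28.12
tool_pos: [425.9, 402.7, 145.8]
ee_rot: [-3.132, -0.211, -0.005]
contact_force: [-0.2, 0.0, -1.6]
grip_width: 38.1
grasp_force: 30.3
at [425.9 402.7 145.8] close -82.3 q6 2.17 t 28.1 w 38.1 g 30.3 shift [0.616 2.393 0.024] turn [-0.003 -0.004 -0.   ]
```

```bash
python3 -m jog '0.06 0.22 0 0 0 0 -0.6;0.13 0.5 0 0 0 0 -0.6;0.205 0.797 0 0 0 0 -0.6'
python3 -m jog '0.07 0.26 0 0 0 0 -0.6;0.14 0.53 0 0 0 0 -0.6;0.205 0.797 0 0 0 0 -0.6'
python3 -m jog '0.07 0.26 0 0 0 0 -0.6;0.14 0.53 0 0 0 0 -0.6;0.18 0.7 0 0 0 0 -0.6;0.205 0.797 0 0 0 0 -0.6;0.205 0.797 0 0 0 0 -0.6;0.205 0.797 0 0 0 0 -0.6'
python3 go.py 518.7 173.8 51 -82.3; python3 - <<'E'
from h import *
crop("scene",160,100,90,110,5,"s9")
E
```

```text
clock: 28.37
tool_pos: [455.2, 325.0, 142.1]
ee_rot: [3.133, 0.214, -0.005]
contact_force: [0.4, -0.5, -0.2]
grip_width: 38.3
grasp_force: 30.3
clock: 28.62
tool_pos: [486.5, 247.8, 142.1]
ee_rot: [3.133, 0.211, -0.005]
contact_force: [0.5, 0.9, -1.2]
grip_width: 38.7
grasp_force: 30.3
clock: 29.12
tool_pos: [517.6, 173.4, 143.1]
ee_rot: [-3.134, -0.209, 0.003]
contact_force: [0.8, 0.6, -1.4]
grip_width: 38.6
grasp_force: 30.3
at [517.6 173.4 143.1] close -82.4 q6 1.74 t 29.1 w 38.6 g 30.3 shift [ 0.013 -0.002  0.921] turn [-0.001  0.002 -0.001]
```

View pics/s9.png

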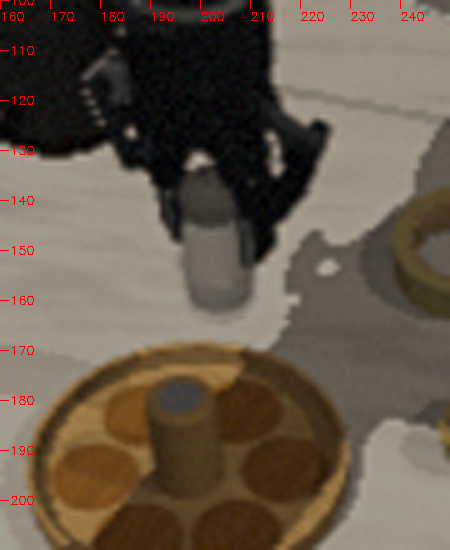

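```bash
python3 - <<'E'
from h import *
C=cams(); print(back(C["scene"],(203.3,157.9),98)); print(back(C["scene"],(240/5+159.5,410/5+99.5),6), proj(C["scene"],[[518,173,98],[518,173,6]]))
E
python3 -m jog '0.012 0 0.25 0 0 0 -0.6;0.012 0 0.5 0 0 0 -0.6;0.012 0 0.75 0 0 0 -0.6;0.012 0 0.8 0 0 0 -0.6;0.012 0 0.8 0 0 0 -0.6;0.012 0 0.8 0 0 0 -0.6'
python3 go.py 518.7 173.8 51 -82.3
```

```text
[519.38235414 179.05791101  98.        ]
[519.70819588 173.105043     6.        ] [[204.71111645 159.03962589]
 [207.16682521 181.86669432]]
clock: 29.77
tool_pos: [519.8, 174.3, 64.7]
ee_rot: [-3.134, -0.212, -0.001]
contact_force: [-0.1, -0.1, -0.3]
grip_width: 38.7
grasp_force: 30.3
at [519.8 174.3  64.7] close -82.3 q6 1.74 t 29.8 w 38.7 g 30.3 shift [-0.012  0.003  0.137] turn [-0.    -0.001  0.001]
```

```bash
python3 -m jog '-0.008 0 0.07 0 0 0 -0.6;-0.008 0 0.11 0 0 0 -0.6;-0.008 0 0.125 0 0 0 -0.6;-0.008 0 0.125 0 0 0 -0.6;-0.008 0 0.14 0 0 0 -0.6;-0.008 0 0.14 0 0 0 -0.6'
python3 -m jog '0 0 0 0 0 0 -0.3;0 0 0 0 0 0 0;0 0 0 0 0 0 0.3;0 0 0 0 0 0 0.7;0 0 0 0 0 0 1;0 0 0 0 0 0 1;0 0 0 0 0 0 1;0 0 0 0 0 0 1'
python3 go.py 518.7 173.8 51 -82.3
python3 -m jog '0 0 -0.3 0 0 0 1;0 0 -0.6 0 0 0 1;0 0 -1 0 0 0 1;0 0 -1 0 0 0 1'
python3 -m jog '0 0 -0.3 0 0 0 1;0 0 -0.5 0 0 0 1;0 0 -0.5 0 0 0 1;0 0 -0.5 0 0 0 1;0 0 -0.5 0 0 0 1'
python3 go.py 460.4 -212.4 195 -52.3; python3 - <<'E'
from h import *
crop("scene",155,125,100,100,6,"s10")
E
```

```text
clock: 30.27
tool_pos: [519.1, 173.5, 51.2]
ee_rot: [-3.134, -0.211, -0.002]
contact_force: [-1.2, -0.7, 5.9]
grip_width: 38.8
grasp_force: 31.1
clock: 30.93
tool_pos: [518.6, 173.4, 49.9]
ee_rot: [-3.134, -0.211, 0.0]
contact_force: [0.2, -0.5, -0.9]
grip_width: 85.4
grasp_force: 0.0
at [518.6 173.4  49.9] close -82.3 q6 1.74 t 30.9 w 85.4 g 0.0 shift [ 0.002 -0.004 -0.011] turn [-0.  0. -0.]
clock: 31.27
tool_pos: [522.8, 174.7, 157.2]
ee_rot: [-3.131, -0.21, -0.022]
contact_force: [1.4, 0.4, 0.7]
grip_width: 84.9
grasp_force: 0.0
clock: 31.68
tool_pos: [518.0, 173.2, 199.1]
ee_rot: [3.134, 0.211, -0.002]
contact_force: [-0.1, 0.4, -0.5]
grip_width: 85.0
grasp_force: 0.0
at [518.  173.2 199.1] close -82.3 q6 1.74 t 31.7 w 85.0 g 0.0 shift [-1.087  3.744  0.043] turn [-0.     0.002 -0.667]
```

View pics/s10.png

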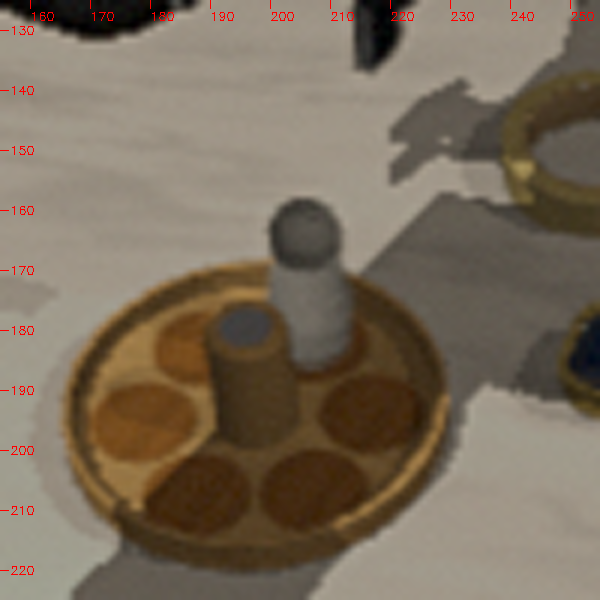

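Salt foot at (207,182), centred on its mark (projected 207.2,181.9). Now the white jar back.

```bash
python3 -m jog '-0.272 0.937 0 0 0 0 1;-0.272 0.937 0 0 0 0 1;-0.272 0.937 0 0 0 0 1'
python3 -m jog '-0.272 0.937 0 0 0 0 1;-0.272 0.937 0 0 0 0 1;-0.272 0.937 0 0 0 0 1'
python3 -m jog '-0.272 0.937 0 0 0 0 1;-0.272 0.937 0 0 0 0 1;-0.272 0.937 0 0 0 0 1'
python3 -m jog '-0.272 0.937 0 0 0 -0.667 1;-0.272 0.937 0 0 0 -0.667 1;-0.272 0.937 0 0 0 -0.667 1;-0.272 0.937 0 0 0 -0.667 1;-0.272 0.937 0 0 0 -0.667 1;-0.272 0.937 0 0 0 -0.667 1;-0.272 0.937 0 0 0 -0.667 1'
python3 go.py 460.4 -212.4 95.2 -52.3
```

```text
clock: 31.98
tool_pos: [502.1, 73.5, 198.3]
ee_rot: [3.132, 0.209, -0.007]
contact_force: [0.3, 0.2, -0.5]
grip_width: 85.4
grasp_force: 0.0
clock: 32.23
tool_pos: [487.9, -23.3, 198.5]
ee_rot: [3.133, 0.207, -0.006]
contact_force: [0.7, -0.3, -0.9]
grip_width: 85.6
grasp_force: 0.0
clock: 32.48
tool_pos: [473.8, -119.9, 198.6]
ee_rot: [3.134, 0.207, -0.005]
contact_force: [0.1, 1.1, 0.1]
grip_width: 85.1
grasp_force: 0.0
clock: 33.07
tool_pos: [460.4, -212.4, 198.8]
ee_rot: [-2.972, -1.012, 0.003]
contact_force: [-0.2, -0.4, 0.1]
grip_width: 85.1
grasp_force: 0.0
at [ 460.4 -212.4  198.8] close -52.4 q6 0.46 t 33.1 w 85.1 g 0.0 shift [1.000e-03 2.000e-03 1.036e+00] turn [-0.003  0.001 -0.002]
```

```bash
python3 -m jog '0 0 0.3 0 0 0 1;0 0 0.6 0 0 0 1;0 0 0.85 0 0 0 1;0 0 0.95 0 0 0 1;0 0 0.98 0 0 0 1;0 0 0.98 0 0 0 1'
python3 -m jog '0 0 0.05 0 0 0 1;0 0 0.05 0 0 0 1;0 0 0.05 0 0 0 1'
python3 -m jog '0 0 0 0 0 0 0.2;0 0 0 0 0 0 0;0 0 0 0 0 0 -0.2;0 0 0 0 0 0 -0.3;0 0 0 0 0 0 -0.4;0 0 0 0 0 0 -0.5;0 0 0 0 0 0 -0.6;0 0 0 0 0 0 -0.6' 35
python3 go.py 497.6 123.4 97 -52.3
python3 -m jog '0 0 -0.2 0 0 0 -0.6;0 0 -0.4 0 0 0 -0.6;0 0 -0.7 0 0 0 -0.6;0 0 -1 0 0 0 -0.6'
python3 -m jog '0 0 -0.3 0 0 0 -0.6;0 0 -0.35 0 0 0 -0.6;0 0 -0.35 0 0 0 -0.6;0 0 -0.35 0 0 0 -0.6;0 0 -0.35 0 0 0 -0.6'
python3 go.py 497.6 123.4 230 -52.3
```

```text
clock: 33.57
tool_pos: [461.0, -212.3, 101.7]
ee_rot: [-2.972, -1.015, 0.001]
contact_force: [-0.0, 0.3, -1.3]
grip_width: 85.7
grasp_force: 0.0
clock: 33.82
tool_pos: [461.5, -212.8, 97.9]
ee_rot: [2.972, 1.015, 0.002]
contact_force: [-0.4, -0.9, 0.3]
grip_width: 85.6
grasp_force: 0.0
clock: 34.48
tool_pos: [461.3, -212.8, 97.6]
ee_rot: [2.972, 1.015, 0.001]
contact_force: [0.0, -0.1, 6.2]
grip_width: 44.8
grasp_force: 36.6
at [ 461.3 -212.8   97.6] close -52.3 q6 0.46 t 34.5 w 44.8 g 36.6 shift [ 2.343 -2.437  0.005] turn [ 0.001 -0.001  0.   ]
clock: 34.82
tool_pos: [460.1, -212.2, 197.0]
ee_rot: [-2.971, -1.014, 0.003]
contact_force: [1.2, -0.1, -0.9]
grip_width: 45.1
grasp_force: 36.6
clock: 35.23
tool_pos: [459.9, -212.1, 230.0]
ee_rot: [-2.97, -1.014, 0.004]
contact_force: [-0.3, 0.4, -0.3]
grip_width: 45.3
grasp_force: 36.7
at [ 459.9 -212.1  230. ] close -52.3 q6 0.46 t 35.2 w 45.3 g 36.7 shift [ 2.35  -2.424  0.005] turn [-0.005  0.002  0.   ]
```

```bash
python3 -m jog '0.2 -0.2 0 0 0 0 -0.6;0.45 -0.46 0 0 0 0 -0.6;0.7 -0.72 0 0 0 0 -0.6;0.782 -0.809 0 0 0 0 -0.6'
python3 -m jog '0.25 -0.26 0 0 0 0 -0.6;0.5 -0.52 0 0 0 0 -0.6;0.782 -0.809 0 0 0 0 -0.6'
python3 -m jog '0.25 -0.26 0 0 0 0 -0.6;0.5 -0.52 0 0 0 0 -0.6;0.7 -0.72 0 0 0 0 -0.6;0.782 -0.809 0 0 0 0 -0.6;0.782 -0.809 0 0 0 0 -0.6;0.782 -0.809 0 0 0 0 -0.6'
python3 -m jog '0 0 0.3 0 0 0 -0.6;0 0 0.6 0 0 0 -0.6;0 0 0.9 0 0 0 -0.6;0 0 1 0 0 0 -0.6;0 0 1 0 0 0 -0.6;0 0 1 0 0 0 -0.6;0 0 1 0 0 0 -0.6'
python3 go.py 497.6 123.4 89 -52.3
```

```text
clock: 35.57
tool_pos: [472.3, -97.2, 230.1]
ee_rot: [-2.968, -1.017, 0.004]
contact_force: [-0.2, 0.2, -1.0]
grip_width: 44.8
grasp_force: 36.8
clock: 35.82
tool_pos: [484.9, 11.8, 230.4]
ee_rot: [-2.973, -1.013, 0.005]
contact_force: [0.9, -0.2, -0.9]
grip_width: 45.2
grasp_force: 36.8
clock: 36.32
tool_pos: [497.6, 122.5, 230.9]
ee_rot: [2.972, 1.017, -0.004]
contact_force: [-0.5, -0.2, -1.4]
grip_width: 44.9
grasp_force: 36.8
clock: 36.9
tool_pos: [499.5, 122.5, 133.7]
ee_rot: [2.973, 1.014, 0.005]
contact_force: [0.2, -0.0, -0.4]
grip_width: 45.3
grasp_force: 36.8
at [499.5 122.5 133.7] close -52.3 q6 1.13 t 36.9 w 45.3 g 36.8 shift [-0.011 -0.019  0.446] turn [ 0.002 -0.004 -0.001]
```

```bash
python3 -m jog '-0.006 -0.008 0.15 0 0 0 -0.6;-0.006 -0.008 0.3 0 0 0 -0.6;-0.006 -0.008 0.38 0 0 0 -0.6;-0.006 -0.008 0.42 0 0 0 -0.6;-0.006 -0.008 0.43 0 0 0 -0.6;-0.006 -0.008 0.43 0 0 0 -0.6;-0.006 -0.008 0.43 0 0 0 -0.6'
```

```text
clock: 37.48
tool_pos: [497.9, 123.3, 89.9]
ee_rot: [2.973, 1.015, 0.003]
contact_force: [0.2, -1.0, -1.4]
grip_width: 45.0
grasp_force: 36.8
```

```bash
python3 -m jog '0 0 0.012 0 0 0 -0.6;0 0 0.018 0 0 0 -0.6;0 0 0.018 0 0 0 -0.6'
python3 -m jog '0 0 0 0 0 0 -0.2;0 0 0 0 0 0 0.2;0 0 0 0 0 0 0.6;0 0 0 0 0 0 1;0 0 0 0 0 0 1;0 0 0 0 0 0 1;0 0 0 0 0 0 1;0 0 0 0 0 0 1'
python3 go.py 497.6 123.4 89 -52.3
python3 -m jog '0 0 -0.3 0 0 0 1;0 0 -0.6 0 0 0 1;0 0 -1 0 0 0 1;0 0 -1 0 0 0 1;0 0 -1 0 0 0 1;0 0 -1 0 0 0 1'
python3 go.py 445.1 -103.6 195 67.7
```

```text
clock: 37.73
tool_pos: [498.0, 123.4, 88.6]
ee_rot: [2.973, 1.015, 0.004]
contact_force: [-0.5, -0.1, 5.4]
grip_width: 45.3
grasp_force: 37.6
clock: 38.4
tool_pos: [497.1, 123.2, 87.1]
ee_rot: [-2.973, -1.015, 0.0]
contact_force: [-0.2, -0.3, -0.3]
grip_width: 85.3
grasp_force: 0.0
at [497.1 123.2  87.1] close -52.3 q6 1.13 t 38.4 w 85.3 g 0.0 shift [ 0.005  0.001 -0.019] turn [-0.  0.  0.]
clock: 38.9
tool_pos: [496.7, 123.1, 186.9]
ee_rot: [-2.973, -1.015, 0.001]
contact_force: [-0.3, 0.0, -0.4]
grip_width: 85.4
grasp_force: 0.0
at [496.7 123.1 186.9] close -52.3 q6 1.13 t 38.9 w 85.4 g 0.0 shift [-1.794  1.478 -0.081] turn [-1.000e-03 -0.000e+00 -2.667e+00]
```

```bash
python3 -m jog '-0.897 0.739 -0.04 0 0 0 1;-0.897 0.739 -0.04 0 0 0 1;-0.897 0.739 -0.04 0 0 0 1;-0.897 0.739 -0.04 0 0 0 1'
python3 -m jog '-0.897 0.739 -0.04 0 0 0 1;-0.897 0.739 -0.04 0 0 0 1;-0.897 0.739 -0.04 0 0 0 1;-0.897 0.739 -0.04 0 0 0 1'
python3 -m jog '0 0 0 0 0 -0.889 1;0 0 0 0 0 -0.889 1;0 0 0 0 0 -0.889 1;0 0 0 0 0 -0.889 1;0 0 0 0 0 -0.889 1;0 0 0 0 0 -0.889 1'
python3 -m jog '0 0 0 0 0 -0.889 1;0 0 0 0 0 -0.889 1;0 0 0 0 0 -0.889 1;0 0 0 0 0 -0.889 1;0 0 0 0 0 -0.889 1;0 0 0 0 0 -0.889 1'
python3 -m jog '0 0 0 0 0 -0.889 1;0 0 0 0 0 -0.889 1;0 0 0 0 0 -0.889 1;0 0 0 0 0 -0.889 1;0 0 0 0 0 -0.889 1;0 0 0 0 0 -0.889 1;0 0 0 0 0 -0.889 1;0 0 0 0 0 -0.889 1'
python3 go.py 445 -103.7 97 67.7
```

```text
clock: 39.23
tool_pos: [468.7, 5.7, 189.5]
ee_rot: [2.975, 1.009, -0.009]
contact_force: [-1.1, 0.3, -1.2]
grip_width: 85.3
grasp_force: 0.0
clock: 39.57
tool_pos: [443.8, -107.3, 193.8]
ee_rot: [2.975, 1.008, -0.006]
contact_force: [0.7, -0.1, -0.1]
grip_width: 85.0
grasp_force: 0.0
clock: 40.07
tool_pos: [445.1, -102.5, 193.6]
ee_rot: [-2.439, -1.976, 0.002]
contact_force: [-0.4, -0.7, 0.1]
grip_width: 85.5
grasp_force: 0.0
clock: 40.57
tool_pos: [445.1, -102.4, 193.6]
ee_rot: [-1.615, -2.691, 0.001]
contact_force: [-0.0, 0.2, 0.3]
grip_width: 85.2
grasp_force: 0.0
clock: 41.23
tool_pos: [445.2, -102.7, 194.1]
ee_rot: [-0.609, -3.08, -0.001]
contact_force: [0.7, -0.3, -0.2]
grip_width: 85.2
grasp_force: 0.0
at [ 445.2 -102.7  194.1] close 67.6 q6 -1.43 t 41.2 w 85.2 g 0.0 shift [-0.004 -0.01   0.971] turn [ 0.    -0.003 -0.001]
```

```bash
python3 -m jog '0 -0.008 0.3 0 0 0 1;0 -0.008 0.6 0 0 0 1;0 -0.008 0.85 0 0 0 1;0 -0.008 0.95 0 0 0 1;0 -0.008 0.97 0 0 0 1;0 -0.008 0.97 0 0 0 1;0 -0.008 0.97 0 0 0 1'
python3 go.py 445 -103.7 97 67.7
python3 -m jog '0 0 0 0 0 0 0.2;0 0 0 0 0 0 0;0 0 0 0 0 0 -0.2;0 0 0 0 0 0 -0.3;0 0 0 0 0 0 -0.4;0 0 0 0 0 0 -0.5;0 0 0 0 0 0 -0.6;0 0 0 0 0 0 -0.6' 35
python3 -m jog '0 0 -0.2 0 0 0 -0.6;0 0 -0.4 0 0 0 -0.6;0 0 -0.7 0 0 0 -0.6;0 0 -1 0 0 0 -0.6'
python3 -m jog '0 0 -0.3 0 0 0 -0.6;0 0 -0.35 0 0 0 -0.6;0 0 -0.35 0 0 0 -0.6;0 0 -0.35 0 0 0 -0.6;0 0 -0.35 0 0 0 -0.6'
python3 go.py 485.2 215.4 230 67.7
```

```text
clock: 41.82
tool_pos: [445.9, -104.2, 98.7]
ee_rot: [0.608, 3.081, 0.0]
contact_force: [-0.3, -0.1, 0.1]
grip_width: 85.2
grasp_force: 0.0
at [ 445.9 -104.2   98.7] close 67.7 q6 -1.44 t 41.8 w 85.2 g 0.0 shift [0.011 0.001 0.017] turn [ 0.     0.001 -0.   ]
clock: 42.48
tool_pos: [445.8, -104.5, 99.0]
ee_rot: [0.607, 3.081, -0.0]
contact_force: [-0.8, -0.8, 5.7]
grip_width: 43.4
grasp_force: 35.2
clock: 42.82
tool_pos: [444.3, -103.9, 198.5]
ee_rot: [-0.607, -3.08, -0.001]
contact_force: [1.1, 0.0, -1.2]
grip_width: 43.0
grasp_force: 36.1
clock: 43.23
tool_pos: [444.1, -103.9, 231.3]
ee_rot: [-0.606, -3.078, -0.001]
contact_force: [0.5, -0.3, -1.4]
grip_width: 43.3
grasp_force: 36.2
at [ 444.1 -103.9  231.3] close 67.7 q6 -1.44 t 43.2 w 43.3 g 36.2 shift [0.83  3.111 0.015] turn [-0.001 -0.005  0.   ]
```

```bash
python3 -m jog '0.05 0.2 0 0 0 0 -0.6;0.13 0.48 0 0 0 0 -0.6;0.207 0.778 0 0 0 0 -0.6'
python3 -m jog '0.07 0.26 0 0 0 0 -0.6;0.14 0.52 0 0 0 0 -0.6;0.207 0.778 0 0 0 0 -0.6'
python3 -m jog '0.07 0.26 0 0 0 0 -0.6;0.14 0.52 0 0 0 0 -0.6;0.207 0.778 0 0 0 0 -0.6'
python3 -m jog '0.07 0.26 0 0 0 0 -0.6;0.14 0.52 0 0 0 0 -0.6;0.18 0.68 0 0 0 0 -0.6;0.207 0.778 0 0 0 0 -0.6;0.207 0.778 0 0 0 0 -0.6;0.207 0.778 0 0 0 0 -0.6'
python3 -m jog '0 0 0.3 0 0 0 -0.6;0 0 0.6 0 0 0 -0.6;0 0 0.9 0 0 0 -0.6;0 0 1 0 0 0 -0.6;0 0 1 0 0 0 -0.6;0 0 1 0 0 0 -0.6;0 0 1 0 0 0 -0.6'
python3 go.py 485.5 215.3 90 67.7
```

```text
clock: 43.48
tool_pos: [454.6, -24.0, 231.2]
ee_rot: [-0.61, -3.078, 0.001]
contact_force: [0.5, 0.1, -1.4]
grip_width: 43.3
grasp_force: 36.2
clock: 43.73
tool_pos: [464.9, 56.7, 231.2]
ee_rot: [-0.606, -3.079, 0.002]
contact_force: [0.2, -0.2, -0.0]
grip_width: 43.3
grasp_force: 36.2
clock: 43.98
tool_pos: [475.3, 136.4, 231.1]
ee_rot: [-0.606, -3.079, 0.003]
contact_force: [0.6, -0.4, -1.4]
grip_width: 43.2
grasp_force: 36.2
clock: 44.48
tool_pos: [486.1, 214.6, 231.9]
ee_rot: [-0.605, -3.081, 0.003]
contact_force: [-0.3, -0.5, -0.6]
grip_width: 42.9
grasp_force: 36.3
clock: 45.07
tool_pos: [488.0, 215.2, 135.0]
ee_rot: [0.607, 3.079, 0.003]
contact_force: [-0.2, -0.2, -2.5]
grip_width: 43.2
grasp_force: 36.2
at [488.  215.2 135. ] close 67.7 q6 -0.79 t 45.1 w 43.2 g 36.2 shift [ 0.024 -0.009  0.45 ] turn [ 0.003  0.003 -0.   ]
```

```bash
python3 -m jog '0.012 -0.004 0.15 0 0 0 -0.6;0.012 -0.004 0.3 0 0 0 -0.6;0.012 -0.004 0.38 0 0 0 -0.6;0.012 -0.004 0.42 0 0 0 -0.6;0.012 -0.004 0.43 0 0 0 -0.6;0.012 -0.004 0.43 0 0 0 -0.6;0.012 -0.004 0.43 0 0 0 -0.6'
```

```text
clock: 45.65
tool_pos: [486.1, 215.5, 91.1]
ee_rot: [0.607, 3.081, 0.002]
contact_force: [0.8, 1.0, -2.1]
grip_width: 43.3
grasp_force: 36.3
```

```bash
python3 -m jog '0.004 0 0.012 0 0 0 -0.6;0.004 0 0.018 0 0 0 -0.6;0.004 0 0.018 0 0 0 -0.6'
python3 -m jog '0 0 0 0 0 0 -0.2;0 0 0 0 0 0 0.2;0 0 0 0 0 0 0.6;0 0 0 0 0 0 1;0 0 0 0 0 0 1;0 0 0 0 0 0 1;0 0 0 0 0 0 1;0 0 0 0 0 0 1'
python3 go.py 485.5 215.3 90 67.7
python3 -m jog '0 0 -0.3 0 0 0 1;0 0 -0.6 0 0 0 1;0 0 -1 0 0 0 1;0 0 -1 0 0 0 1'
python3 -m jog '0 0 -0.3 0 0 0 1;0 0 -0.5 0 0 0 1;0 0 -0.5 0 0 0 1;0 0 -0.5 0 0 0 1;0 0 -0.5 0 0 0 1'
python3 - <<'E'
from h import *
i=snapshot("scene")["pixels"][130:330,150:415,::-1]; cv2.imwrite("pics/s11.png",cv2.resize(i,None,fx=3,fy=3,interpolation=cv2.INTER_CUBIC)[:600,:800])
E
```

```text
clock: 45.9
tool_pos: [485.9, 215.6, 90.0]
ee_rot: [0.606, 3.08, 0.002]
contact_force: [-1.0, -0.8, 5.9]
grip_width: 43.0
grasp_force: 37.1
clock: 46.57
tool_pos: [485.0, 215.4, 88.3]
ee_rot: [-0.607, -3.082, 0.0]
contact_force: [0.4, -0.9, 0.8]
grip_width: 85.0
grasp_force: 0.0
at [485.  215.4  88.3] close 67.7 q6 -0.79 t 46.6 w 85.0 g 0.0 shift [-0.005  0.001 -0.017] turn [-0. -0.  0.]
clock: 46.9
tool_pos: [488.9, 217.0, 195.6]
ee_rot: [0.605, 3.071, 0.013]
contact_force: [1.0, 0.8, 0.5]
grip_width: 85.3
grasp_force: 0.0
clock: 47.32
tool_pos: [484.5, 215.1, 237.4]
ee_rot: [-0.607, -3.081, 0.001]
contact_force: [0.5, 0.6, -0.8]
grip_width: 85.5
grasp_force: 0.0
```

View pics/s11.png

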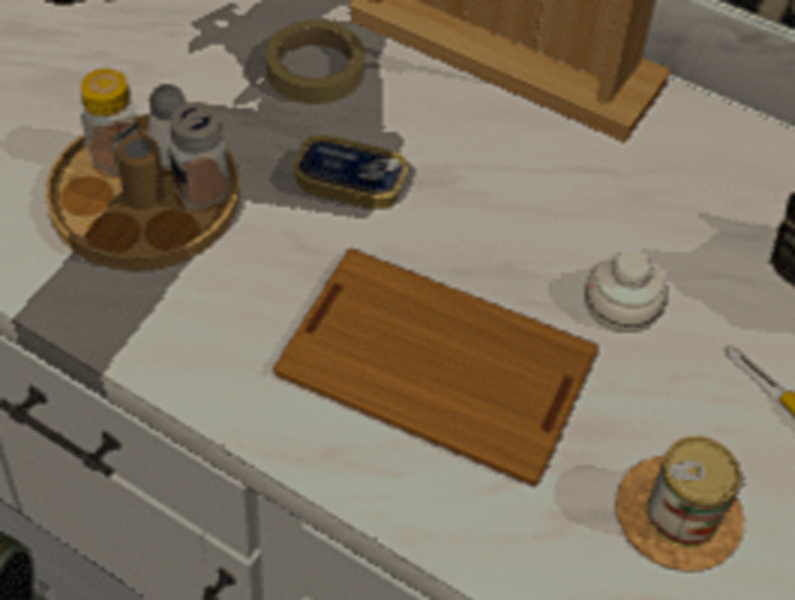

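All pieces are upright in place: yellow cap (105,85), salt dome (168,100), white cap (198,125), tin on mat (690,490).

```bash
python3 -c "from rig import *; print(close_job())"
```

```text
the job is handed in; nothing more can be done
None
```

The job is handed in; the hand-in returned no verdict. In the last picture the tin stands upright on the mat, about 3 mm off its middle. The salt shaker is on the tin's former place, both jars are back within about 1 mm of their start, and the fish tin and timer were not touched.

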